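# Fit the battery packs into the power-chair drive module

### The arm

A 7-joint arm with a two-finger parallel gripper is mounted at the origin on the work surface. World frame = base frame: x ahead of the robot, y to its left, z up, the work surface at z = 0. Lengths are in m, angles in rad, forces in N, time in s.
With the tool pointing down it reaches from about 0.35 to 0.9 m from the base axis. Payload 8.1 kg.
Tool frame: the origin (TCP) lies at the very end of the fingers, on their centre line; the grasp point (between the pads) lies 19 mm behind it (grasp_offset is the distance from the TCP to the grasp point, in m); z points along the fingers, y is the line along which they close (so a half turn about z gives the same grasp; the last joint's range is limited). The gripper opens to 92 mm and grips with 3 to 60 N. Pads are 19 mm wide; open, the fingers measure 130 mm over their backs; the gripper's body (75 mm by 190 mm) begins 47 mm behind the grasp point.
Start: joints at [1.075, 0.434, 0.025, 1.573, -0.012, 1.134, -0.075], TCP at [0.239, -0.577, 0.227] pointing down, gripper open.
Joint ranges: [-2.62, 2.62], [-0.44, 2.09], [-1.27, 1.32], [0.08, 2.57], [-1.32, 4.46], [0.12, 2], [-2.74, 2.74]. Speed limits (rad/s): [2.22, 2.22, 3.01, 3.01, 3.14, 3.14, 3.14].

### API

Orientations are given as a rotation vector (axis times angle).
In Python, from cell import observe, get_image, camera_params, sign_off, silhouettes, grasp_offset gives the robot as it stands. The module is installed in compiled form; this text tells all that it offers.
- The arm moves only by the tool jog_arm, never from a script. Its argument "motion" is a list that holds one entry, the list of rows, each a list of 7 numbers: the shift along the tool's x, y, z in m, then the turn, a rotation vector about the tool's x, y, z in rad, then the closure, from -1 (fully open) to 1 (shut), so that 0 is half open. In form: [[[dx, dy, dz, wx, wy, wz, hand], ...]]. A call has 1 to 10 rows; each row is the pose to reach, as a shift and turn from the pose commanded when the call began, along the tool's axes at that moment; what a row does not reach only later rows make up. A row lasts 1/12 s, in which the tool goes at most 41.7 mm and 7.16 degrees, less where a joint would pass 70% of its speed; a pose out of reach is approached as far as the arm can. A call with a gripper value outside its range is refused whole. The fingers move at their own pace and stop on an object; "force" is the grip in N (left out, the last holds). Time passes only in rows, so rows that repeat a pose let the fingers close. It gives the time, the measured TCP pose, the force, the opening and the grip force at its end, in the units of the state.
- observe(): the state, without advancing time (a new reading comes with each control period).
- get_image(name): name is "scene" or "top" or "wrist"; returns the picture (384x512x3 uint8, red, green, blue); there is no depth.
- camera_params(name): a dict with "vertical_fov" (degrees; the focal length in pixels is half the picture's height over the tangent of half this angle, whatever the lens; pixels are square), "cx", "cy" (the principal point, pixels), "dist_coeffs" ([k1, k2, p1, p2, k3] as OpenCV has them; the pictures are not rectified), "T" (4x4, takes a point from camera to world coordinates). Camera axes: x right, y down, z forward; pixel columns grow to the right and rows downward; lengths in m; the calibration is good to about 2 mm. A picture is of the moment at which its call begins: read the wrist's pose just before it. camera_params takes no time and is no camera call; for the wrist camera it gives the pose at the moment of the call.
- sign_off(): hands the job in; it is judged then, once.
Trained networks look in the newest picture that a camera, given by its name, has taken for a name from the list of things; names that differ only in an ending like _2 or _b are one class to them, and where a whole thing is asked for, a point or a joint stands for the part that bears it (a point fixed in the world has none). Each returns a list of dicts, best first, with "p" (0 to 1); they miss things now and then, are a little off and sometimes report something else, mostly with a low value. They report only what shows in the picture. A call takes as long as a camera call. They do not tell look-alikes from the thing itself.
- silhouettes(query, camera): "mask" (384x512 bool, what is visible of it) and "pixel" ([column, row] in pixels, amid what is visible of it).
The state is a dict: "clock": time; "joints": joint angles; "dq": joint speeds; "joint_efforts": joint torques, N m; "position": TCP position; "ee_rot": TCP orientation; "force": force on the tool from outside, world axes, zero at the start; "ft_torque": the same for the moment, N m; "width": opening from 0.0 (shut) to 1.0 (fully open); "gripper_force": force on a finger pad.
Only numpy, scipy, OpenCV 4.12 (cv2) and the standard library are available. Lean on these libraries where they do the work, as an engineer would, in place of code of your own. Each camera call takes 0.05 s, during which the arm holds its last target. There are 200 camera calls.

### The job

Fish the battery drawer out from under the ledge of the grey drive module by catching its pull eye with the hooked rod, and stand every battery pack that is on the bench upright, studs up, in a bay of the drawer, one to a bay. Then push the drawer fully home with the rod, drive the locking pin down flush with the mallet, and leave rod and mallet lying on the rubber mat. Keep fingers and arm off the drawer and the pin, and do not disturb the other things on the bench.

Things in the scene. Friction and masses are not known exactly. Their poses are not given: they have to be found in the camera images.
- module: grey steel drive module, fixed, elsewhere on each start. Origin: centre of its base on the bench; own -x is the front, where the drawer comes out; y across, z up. Flat roof from x = -110 to +90 mm, y +-135, underside z = 108, top z = 120. Side walls (outer faces y = +-131) and back begin at x = -50: the front 60 mm of the roof is a free ledge, open below to front and sides
- ledge (a point): the middle of the ledge's front lower edge, at module (-110, 0, 108) mm
- tray: the drawer, a bare steel tray under the roof; axes as the module's, origin on the bench plane below its middle; at module (-10, 0, 0) mm when home; comes out along module -x. Floor top z = 10 mm. Front panel: outer face x = -40, 6 mm thick, 210 mm wide, up to z = 46; at its middle a lug 18 mm wide, up to z = 62, carries the pull eye
- bays (a point): middle of the tray's floor, tray (0, 0, 10) mm. Four bays lie side by side along the tray's y, centres at y = -76.5, -25.5, +25.5, +76.5 mm, x = 0; each is 68 mm in x and 47 mm in y; dividing and back walls up to 20 mm above the floor
- eye (a point): middle of the pull eye's outer bar, tray (-80, 0, 40) mm. The eye is a U of 8 mm bar in the tray's upright plane y = 0: two level legs at z = 22 and 58 and an upright outer bar at x = -80. Opening clear for 36 mm in x (-76 to -40) and 28 mm in z (26 to 54), entered sideways along y. With the drawer home it is 20 mm inside the ledge's front edge, hidden from above
- drawer (a joint): how far the drawer is out along module -x, in m: 0 = fully home, 0.165 = fully out (stop). About 3 N of friction; it stays where it is left. With it fully out, the bays lie clear in front of the ledge
- pin (a joint): how far the locking pin is down, in m: 0 = fully up, 0.030 = fully down (stop), where its top stands 5 mm above the bush. Its spring and stiff fit take about 9 N at the top, 14 N at the bottom, and it stays where it is driven
- pin_head: the locking pin, dark steel, 20 mm in diameter, upright at module x = -35, y = +50 mm in a steel bush 38 mm across on the roof (bush top z = 135); origin on its axis 35 mm below its top, z up
- pin_top (a point): the centre of the locking pin's top face, 50 mm above the roof when fully up and 20 mm when fully down
- hook: hooked rod, 0.18 kg, lying flat: black grip 90 mm long (x -45 to +45), 20 mm wide, 30 mm high; a steel rod 10 mm thick runs on along +x at 15 mm height to a bend at x = 120, where a prong turns sideways to +y and slightly back, ending at x = 113, y = 32 (centre lines). Origin: centre of the grip's underside; z up. It balances near x = +10 mm
- mallet: mallet, 0.34 kg, standing on its head: black rubber head with a steel band, upright cylinder 52 mm across, 80 mm high; level wooden handle 20 mm wide, 28 mm high (z 31 to 59 mm), along -x from the head to x = -147 mm. Origin: centre of the head's lower striking face; z up. It balances about 25 mm from the head's axis along the handle
- mat: black rubber tool mat, fixed, 220 mm (x) by 200 mm (y), 4 mm thick; origin at the centre of its underside; moved on each start. Rod and mallet start on it
- pack0: battery pack, grey plastic block with a black band near its foot, two brass studs on top, standing upright: 60 mm along its x, 40 mm along its y, 78 mm high (studs to 81 mm), 0.32 kg +-20 %, heaviest at the foot; origin at the centre of its underside, z up through the studs. Absent in some starts
- pack1: battery pack, grey plastic block with a black band near its foot, two brass studs on top, standing upright: 60 mm along its x, 40 mm along its y, 78 mm high (studs to 81 mm), 0.32 kg +-20 %, heaviest at the foot; origin at the centre of its underside, z up through the studs. Absent in some starts
- pack2: battery pack, grey plastic block with a black band near its foot, two brass studs on top, standing upright: 60 mm along its x, 40 mm along its y, 78 mm high (studs to 81 mm), 0.32 kg +-20 %, heaviest at the foot; origin at the centre of its underside, z up through the studs. Absent in some starts
- pack3: battery pack, grey plastic block with a black band near its foot, two brass studs on top, standing upright: 60 mm along its x, 40 mm along its y, 78 mm high (studs to 81 mm), 0.32 kg +-20 %, heaviest at the foot; origin at the centre of its underside, z up through the studs. Absent in some starts
- meter: bystander: orange multimeter, 75 x 150 x 36 mm, beyond the packs; leave alone
- tape: bystander: black tape measure, 70 x 40 x 66 mm; leave alone
- caster: bystander: small caster wheel lying flat, 76 mm across, 34 mm high; leave alone
- driver: bystander: screwdriver lying near the robot; leave alone
- spanner: bystander: spanner lying near the robot; leave alone
Things that resemble listed ones, but are neither listed nor needed, are in the scene too. Leave any brown or red look-alike of the pack1 alone. There is more than one size of the hook; the job needs the larger.

How it is judged:
On the way, in this order (a step that is already met when the one before it is completed fails the run):
1. the drawer has been pulled out at least 140 mm (value of joint drawer above 0.14 m), for 0.2 s.
2. every pack present stands upright in a bay of the drawn-out drawer, released (x of pack0 in the frame of tray between -0.012 and 0.012 m and y of pack0 in the frame of tray between -0.1 and 0.1 m and z of pack0 in the frame of tray between 0.005 and 0.0145 m and angle between each of pack0, pack1, pack2, pack3's own z axis and vertical below 0.12 rad and x of pack1 in the frame of tray between -0.012 and 0.012 m and y of pack1 in the frame of tray between -0.1 and 0.1 m and z of pack1 in the frame of tray between 0.005 and 0.0145 m and x of pack2 in the frame of tray between -0.012 and 0.012 m and y of pack2 in the frame of tray between -0.1 and 0.1 m and z of pack2 in the frame of tray between 0.005 and 0.0145 m and x of pack3 in the frame of tray between -0.012 and 0.012 m and y of pack3 in the frame of tray between -0.1 and 0.1 m and z of pack3 in the frame of tray between 0.005 and 0.0145 m and value of joint drawer above 0.1 m and contact force between the fingers and pack0 below 0.3 N and contact force between the fingers and pack1 below 0.3 N and contact force between the fingers and pack2 below 0.3 N and contact force between the fingers and pack3 below 0.3 N), for 0.3 s.
3. the drawer is home (within 6 mm) with the packs (value of joint drawer below 0.006 m and x of pack0 in the frame of tray between -0.012 and 0.012 m and y of pack0 in the frame of tray between -0.1 and 0.1 m and z of pack0 in the frame of tray between 0.005 and 0.0145 m and angle between each of pack0, pack1, pack2, pack3's own z axis and vertical below 0.12 rad and x of pack1 in the frame of tray between -0.012 and 0.012 m and y of pack1 in the frame of tray between -0.1 and 0.1 m and z of pack1 in the frame of tray between 0.005 and 0.0145 m and x of pack2 in the frame of tray between -0.012 and 0.012 m and y of pack2 in the frame of tray between -0.1 and 0.1 m and z of pack2 in the frame of tray between 0.005 and 0.0145 m and x of pack3 in the frame of tray between -0.012 and 0.012 m and y of pack3 in the frame of tray between -0.1 and 0.1 m and z of pack3 in the frame of tray between 0.005 and 0.0145 m), for 0.2 s.
4. the locking pin is down (at least 25 of its 30 mm) (value of joint pin above 0.025 m and value of joint drawer below 0.006 m), for 0.2 s.
At the end, for the whole second after the job is handed in: The drawer is home within 6 mm, the pin is down within 5 mm of its stop, every pack present stands upright (within 7 degrees) on the floor of a bay, and rod and mallet rest on the mat (their origins over it, within 50 mm of the bench's height), at rest (all of step 4 and x of pack0 in the frame of tray between -0.012 and 0.012 m and y of pack0 in the frame of tray between -0.1 and 0.1 m and z of pack0 in the frame of tray between 0.005 and 0.0145 m and angle between each of pack0, pack1, pack2, pack3's own z axis and vertical below 0.12 rad and x of pack1 in the frame of tray between -0.012 and 0.012 m and y of pack1 in the frame of tray between -0.1 and 0.1 m and z of pack1 in the frame of tray between 0.005 and 0.0145 m and x of pack2 in the frame of tray between -0.012 and 0.012 m and y of pack2 in the frame of tray between -0.1 and 0.1 m and z of pack2 in the frame of tray between 0.005 and 0.0145 m and x of pack3 in the frame of tray between -0.012 and 0.012 m and y of pack3 in the frame of tray between -0.1 and 0.1 m and z of pack3 in the frame of tray between 0.005 and 0.0145 m and x of hook in the frame of mat between -0.12 and 0.12 m and y of hook in the frame of mat between -0.11 and 0.11 m and height (world z) of each of hook, mallet below 0.05 m and linear speed of each of hook, mallet below 0.02 m/s and x of mallet in the frame of mat between -0.12 and 0.12 m and y of mallet in the frame of mat between -0.11 and 0.11 m); the robot touches nothing.
It fails at once if fingers or arm push on the drawer (more than 6 N) (contact force between any of the fingers, the arm and tray above 6 N).
It fails at once if the pin is pushed with anything but the mallet (more than 3 N) (contact force between any of the fingers, the arm, hook, pack0, pack1, pack2, pack3 and pin_head above 3 N).
It fails at once if a bystander is moved more than 40 mm (distance of any of meter, tape, caster, driver, spanner from where it was at the start of the episode above 0.04 m).
Of pack0, pack1, pack2, pack3 only 2 to 4 are there at a start; the rules pass over those that are not, and their reading is None.
At some moment in a run one of pack0, pack1, pack2, pack3, hook may be knocked a few centimetres aside while the robot is not near it.
It also fails if it takes over 210 s, if anything falls off the work surface, if the arm or the gripper's body presses on something with over 40 N, if the wrist force passes 120 N, or if a joint passes its speed limit or range.

## Working session

There is one attempt and no reset: what is moved stays moved. The work goes in short steps, Python scripts to look and compute and a tool call to move; the robot and the scene stay as the last step left them, time stands still between calls to the robot, and variables do not carry over. Pictures are saved under pics/ and viewed, at most 14 in all, crops included, and the job is handed in when it is done.

Besides the shell and the picture viewer there is one more tool, called after ">>>" as name([rows], argument=value, ...), one row to a line, values as JSON. jog_arm: Moves the arm, as the interface text tells. Its arguments: {"type":"object","properties":{"motion":{"type":"array"},"force":{"type":"number"}},"required":["motion"]}

```bash
mkdir -p pics; python3 - <<'E'
from cell import *
import cv2
print(observe())
for c in ("scene","top"):
    im=get_image(c); cv2.imwrite(f"pics/{c}0.png",im[:,:,::-1])
    p=camera_params(c); print(c,p["vertical_fov"],p["cx"],p["cy"],p["dist_coeffs"],p["T"])
    for q in ("module","hook","mallet","mat","pack0","pin_head"):
        for d in silhouettes(q,c): print(q,round(d["p"],2),d["pixel"],d["mask"].sum())
E
```

```text
{'clock': 0.0, 'joints': array([ 1.07538715,  0.4352215 ,  0.02498079,  1.5741151 , -0.01160417,
        1.13397014, -0.07511935]), 'dq': array([ 0.00172084, -0.00059875,  0.00021167, -0.0004777 , -0.00046532,
        0.00093919,  0.00184106]), 'joint_efforts': array([ 8.73720473e-04, -6.67830205e+01,  9.85529758e-01, -3.14469194e+01,
       -6.05122838e-02,  4.29639663e-02,  1.71322035e-04]), 'position': array([ 0.23898852, -0.57694842,  0.22593901]), 'ee_rot': array([-3.07974826e+00, -6.12619051e-01,  6.97551578e-04]), 'force': array([-0.16162456, -0.19482222, -0.60674915]), 'ft_torque': array([ 0.01808802, -0.0065768 ,  0.00470556]), 'gripper_force': 0.0, 'width': 1.0009904235720906}
scene 51.185986581460405 257.4399105073082 191.9466954263019 [-0.03781694  0.          0.          0.          0.        ] [[ 0.87599929  0.27757398 -0.39443368  1.03568131]
 [ 0.48197846 -0.47336828  0.73730538 -0.92217586]
 [ 0.0179444  -0.83598753 -0.54845496  0.79510672]
 [ 0.          0.          0.          1.        ]]
module 0.71 [303.1, 160.2] 3645
hook 0.91 [232.3, 345.2] 380
hook 0.71 [192.
[... 332 characters left out ...]
8927 249.3660758774157 187.66051204535228 [-0.08030574  0.          0.          0.          0.        ] [[ 0.02794754 -0.99404691  0.10530755  0.4504945 ]
 [-0.99958497 -0.0270549   0.0098958  -0.03163554]
 [-0.0069878  -0.10554041 -0.99439046  1.1177944 ]
 [ 0.          0.          0.          1.        ]]
module 0.75 [119.3, 192.5] 6809
module 0.62 [142.5, 276.8] 320
hook 0.9 [360.8, 192.3] 351
hook 0.5 [387.2, 142.8] 168
mallet 0.85 [342.6, 217.2] 608
mallet 0.16 [294.1, 153.1] 390
mat 0.64 [251.4, 114.6] 1144
pack0 0.93 [253.0, 165.9] 347
pack0 0.71 [292.7, 227.8] 348
pack0 0.65 [291.9, 200.1] 306
pack0 0.61 [293.3, 155.2] 391
pack0 0.43 [344.0, 217.6] 617
pin_head 0.43 [114.6, 211.6] 57
```

View pics/scene0.png

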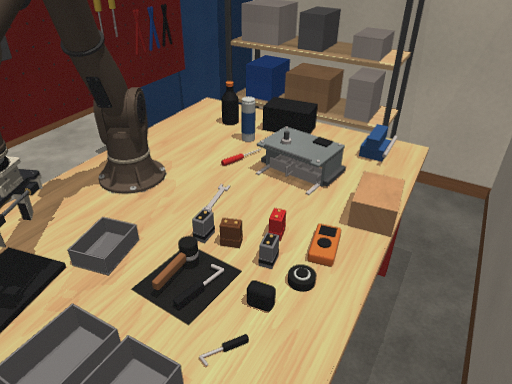

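View pics/top0.png

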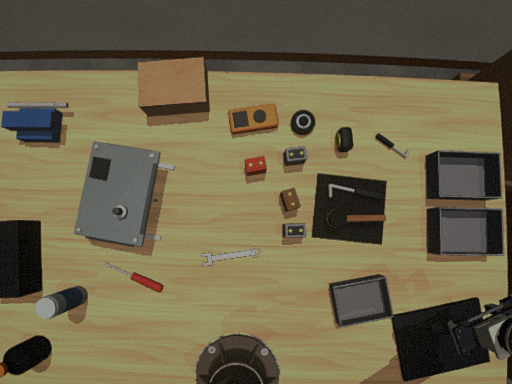

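The top view shows the module front facing image right (world -y). The two grey packs are at (295,156) and (293,230), with brown and red decoys at (290,200) and (255,166). The large hook is on the mat with its grip at (366,193) and prong at (331,190). The mallet head is at (334,216).

```bash
cat > h.py <<'E'
from cell import *
import numpy as np, cv2
from scipy.optimize import minimize
from scipy.spatial.transform import Rotation as R
def K(p):
    f=192/np.tan(np.radians(p["vertical_fov"]/2)); return np.array([[f,0,p["cx"]],[0,f,p["cy"]],[0,0,1]])
def proj(P,p):
    Ti=np.linalg.inv(p["T"]); return cv2.projectPoints(np.float64(P).reshape(-1,3),cv2.Rodrigues(Ti[:3,:3])[0],Ti[:3,3],K(p),np.array(p["dist_coeffs"]))[0][:,0]
def unproj(px,z,p):
    u=cv2.undistortPoints(np.float64(px).reshape(-1,1,2),K(p),np.array(p["dist_coeffs"]))[:,0]
    d=np.c_[u,np.ones(len(u))]@p["T"][:3,:3].T; o=p["T"][:3,3]
    return o+d*((z-o[2])/d[:,2])[:,None]
def box(x0,x1,y0,y1,z0,z1): return np.array([[x,y,z] for x in(x0,x1) for y in(y0,y1) for z in(z0,z1)])/1000
def cyl(x,y,r,z0,z1): return np.array([[x+r*np.cos(a),y+r*np.sin(a),z] for a in np.linspace(0,6.28,17) for z in(z0,z1)])/1000
M=dict(hook=[box(-45,45,-10,10,0,30),box(45,125,-5,5,10,20),np.array([[x+a,y,z] for x,y in((120,0),(113,32)) for a in(-5,5) for z in(10,20)])/1000],
 mallet=[cyl(0,0,26,0,80),box(-147,0,-10,10,31,59)],
 mat=[box(-110,110,-100,100,0,4)],
 pack0=[box(-30,30,-20,20,0,78)],
 module=[box(-110,90,-135,135,108,120)],
 pin_head=[cyl(0,0,10,135,170)])
def w(m,q): # local to world by (x,y,yaw)
    c,s=np.cos(q[2]),np.sin(q[2]); return np.asarray(m)@np.array([[c,s,0],[-s,c,0],[0,0,1]])+[q[0],q[1],q[3] if len(q)>3 else 0]
def render(n,q,p,S=4):
    im=np.zeros((384*S,512*S),np.uint8)
    for part in M[n]:
        cv2.fillConvexPoly(im,cv2.convexHull(np.int32(np.round((proj(w(part,q),p)+.5)*S))),255)
    return cv2.resize(im,(512,384),interpolation=cv2.INTER_AREA)/255.
def fit(n,q0,views,z=0): # views: [(mask,params)]
    def cost(v):
        q=[v[0]/100,v[1]/100,v[2]/10,z]; c=0
        for m,p in views:
            r=render(n,q,p); c+=1-np.minimum(r,m).sum()/np.maximum(r,m).sum()
        return c/len(views)
    v0=np.array([q0[0]*100,q0[1]*100,q0[2]*10])
    r=minimize(cost,v0,method="Nelder-Mead",options=dict(initial_simplex=v0+np.array([[0,0,0],[2,0,0],[0,2,0],[0,0,2]]),maxiter=150))
    return np.array([r.x[0]/100,r.x[1]/100,r.x[2]/10]),r.fun
def near(n,P,cam,p,tol=25): # detection nearest to world point
    t=proj([P],p)[0]; ds=[(np.hypot(*(np.array(d["pixel"])-t)),d) for d in silhouettes(n,cam)]
    ds=[x for x in ds if x[0]<tol]; return min(ds,key=lambda x:x[0])[1]["mask"] if ds else None
def toolpose():
    s=observe(); return np.array(s["position"]),R.from_rotvec(s["ee_rot"]),s
def go(x,y,z,fing=None):
    """tool-frame shift/turn to TCP (x,y,z), tool down, closing line at world angle fing"""
    p,r,s=toolpose(); m=r.as_matrix()
    a=np.arctan2(m[1,1],m[0,1])
    if fing is not None: a=a+(fing-a+np.pi/2)%np.pi-np.pi/2
    Y=np.array([np.cos(a),np.sin(a),0]);Z=np.array([0,0,-1]);X=np.cross(Y,Z)
    t=R.from_matrix(np.c_[X,Y,Z]); print("go",np.round(r.inv().apply(np.array([x,y,z])-p),4),np.round((r.inv()*t).as_rotvec(),4),"j7",round(s["joints"][6],2),"yawY",round(np.degrees(a),1))
E
python3 - <<'E'
from h import *
T=camera_params("top");S=camera_params("scene")
get_image("top");get_image("scene")
def u(px,z): return unproj([px],z,T)[0]
for name,n,px,z,yaw in [("hook","hook",(360,192),.015,1.57),("mallet","mallet",(334,216),.06,1.57),("mat","mat",(350,209),.004,1.57),("A","pack0",(295,156),.078,1.57),("B","pack0",(293,230),.078,1.57),("brown","pack0",(290,200),.05,1.8),("module","module",(119,193),.12,1.4)]:
    q=u(px,z)
    z0=.004 if n in("hook","mallet") else 0
    c=np.r_[q[:2],yaw]; vs=[]
    for cam,p in (("top",T),("scene",S)):
        if n in("module","mat") and cam=="scene" : continue
        m=near(n,[q[0],q[1],z],cam,p)
        if m is not None: vs.append((m,p))
    print(name,np.round(q,3),len(vs),end=" ")
    if vs: f=fit(n,c,vs,z0); print(np.round(f[0],4),round(f[1],3))
print("pin top?",u((118,210),.17),"head",u((334,216),.08))
E
```

```text
hook [ 0.563 -0.362  0.015] 2 [ 0.5598 -0.384   1.3788] 0.29
mallet [ 0.486 -0.272  0.06 ] 2 [ 0.479  -0.2764  1.6061] 0.105
mat [ 0.51  -0.334  0.004] 1 [ 0.5134 -0.3311  1.4899] 0.259
A [ 0.657 -0.152  0.078] 2 [ 0.6646 -0.1545  1.7969] 0.111
B [ 0.442 -0.15   0.078] 2 [ 0.4432 -0.156   1.6801] 0.1
brown [ 0.53  -0.142  0.05 ] 2 [ 0.5315 -0.1403  1.2804] 0.231
module [0.531 0.344 0.12 ] 1 [0.5328 0.3639 1.4383] 0.051
pin top? [0.48162441 0.32545132 0.17      ] head [ 0.48505668 -0.26703341  0.08      ]
```

```bash
python3 - <<'E'
from h import *
go(.54,-.37,.25,-.08)
p=camera_params("wrist");pp,r,s=toolpose()
print(r.inv().apply(p["T"][:3,3]-pp), r.inv().as_matrix()@p["T"][:3,:3],p["vertical_fov"])
E
```

```text
go [ 0.3573 -0.0765 -0.0233] [-0.     -0.     -1.0981] j7 -0.08 yawY -4.6
[ 0.07018989 -0.00017775 -0.15762761] [[-2.01279191e-04 -9.65158779e-01 -2.61664846e-01]
 [ 9.99999885e-01 -8.06425282e-05 -4.71772675e-04]
 [ 4.34234224e-04 -2.61664911e-01  9.65158684e-01]] 58.74048587079135
```

>>> jog_arm([
  [[0.357, -0.076, -0.023, 0, 0, -1.098, -1], [0.357, -0.076, -0.023, 0, 0, -1.098, -1], [0.357, -0.076, -0.023, 0, 0, -1.098, -1], [0.357, -0.076, -0.023, 0, 0, -1.098, -1], [0.357, -0.076, -0.023, 0, 0, -1.098, -1], [0.357, -0.076, -0.023, 0, 0, -1.098, -1], [0.357, -0.076, -0.023, 0, 0, -1.098, -1], [0.357, -0.076, -0.023, 0, 0, -1.098, -1], [0.357, -0.076, -0.023, 0, 0, -1.098, -1], [0.357, -0.076, -0.023, 0, 0, -1.098, -1]],
])

```text
clock: 2.23
position: [0.5466, -0.3632, 0.2501]
ee_rot: [2.292, 2.149, 0.009]
force: [-0.8, 1.1, -0.2]
width: 0.999
gripper_force: 0.0
```

>>> jog_arm([
  [[0, 0, 0, 0, 0, 0, -1], [0, 0, 0, 0, 0, 0, -1], [0, 0, 0, 0, 0, 0, -1]],
])

```text
clock: 2.48
position: [0.5386, -0.3721, 0.2496]
ee_rot: [-2.312, -2.127, 0.002]
force: [-0.5, 0.3, -0.9]
width: 1.002
gripper_force: 0.0
```

```bash
python3 - <<'E'
from h import *
print(observe()["position"])
p=camera_params("wrist");im=get_image("wrist");cv2.imwrite("pics/w1.png",im[:,:,::-1])
for n,P,q0,z in (("hook",[.563,-.34,.015],[.56,-.385,1.45],.004),("mallet",[.48,-.30,.05],[.479,-.276,1.6],.004)):
    m=near(n,P,"wrist",p,150)
    if m is not None: print(n,m.sum(),*fit(n,q0,[(m,p)],z))
E
```

```text
[ 0.53861047 -0.37208214  0.24956119]
hook 2323 [ 0.5580984  -0.38493973  1.36916638] 0.11599192238730271
mallet 5361 [ 0.48042733 -0.27905943  1.60372773] 0.06068879677762007
```

View pics/w1.png

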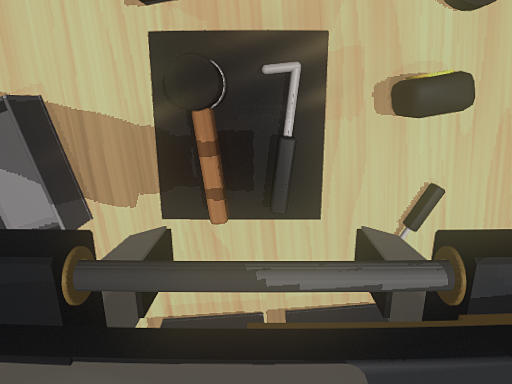

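The wrist view shows the hook on the mat with its bend at (298,65), prong end at (265,70) and grip from (290,137) to (278,212). The mallet head is at (194,82).

```bash
python3 - <<'E'
from h import *
p=camera_params("wrist")
q=[.5581,-.3849,1.369,.004]
print(proj(w(np.array([[120,0,15],[113,32,15],[45,0,30],[-45,0,30]])/1000,q),p))
print(unproj([(298,66),(266,70),(290,137),(279,209)],.019,p))
q=[.4804,-.279,1.604,.004]; print(proj(w(np.array([[0,0,80],[-147,0,59]])/1000,q),p))
go(.558,-.385,.12,1.369-np.pi/2)
E
```

```text
[[295.766506    66.11481751]
 [265.55046342  69.10753475]
 [287.33775681 136.75340583]
 [276.69493638 214.81193071]]
[[ 0.58456382 -0.26740711  0.019     ]
 [ 0.54980715 -0.2687395   0.019     ]
 [ 0.57100376 -0.34290857  0.019     ]
 [ 0.55253084 -0.42703208  0.019     ]]
[[191.3027373   82.28899803]
 [218.24399729 225.40977413]]
go [-0.0115  0.0202  0.1298] [-0.0003  0.0006  0.1193] j7 0.32 yawY -11.6
```

>>> jog_arm([
  [[-0.01, 0.021, 0.16, 0, 0, 0.119, -0.1], [-0.01, 0.021, 0.16, 0, 0, 0.119, -0.1], [-0.01, 0.021, 0.16, 0, 0, 0.119, -0.1], [-0.01, 0.021, 0.16, 0, 0, 0.119, -0.1], [-0.01, 0.021, 0.22, 0, 0, 0.119, -0.1], [-0.01, 0.021, 0.235, 0, 0, 0.119, -0.1], [-0.01, 0.021, 0.24, 0, 0, 0.119, -0.1], [-0.01, 0.021, 0.24, 0, 0, 0.119, -0.1], [-0.01, 0.021, 0.24, 0, 0, 0.119, -0.1], [-0.01, 0.021, 0.24, 0, 0, 0.119, -0.1]],
])

```text
clock: 3.47
position: [0.5607, -0.3831, 0.0117]
ee_rot: [2.43, 1.987, 0.001]
force: [-1.0, -0.2, -0.7]
width: 0.55
gripper_force: 0.0
```

>>> jog_arm([
  [[0, 0, 0, 0, 0, 0, 1], [0, 0, 0, 0, 0, 0, 1], [0, 0, 0, 0, 0, 0, 1], [0, 0, 0, 0, 0, 0, 1], [0, 0, 0, 0, 0, 0, 1], [0, 0, 0, 0, 0, 0, 1], [0, 0, -0.03, 0, 0, 0, 1], [0, 0, -0.06, 0, 0, 0, 1], [0, 0, -0.1, 0, 0, 0, 1], [0, 0, -0.1, 0, 0, 0, 1]],
], force=40)

```text
clock: 4.3
position: [0.5639, -0.3841, 0.1175]
ee_rot: [2.424, 1.983, 0.006]
force: [1.6, -0.9, -0.8]
width: 0.218
gripper_force: 40.0
```

```bash
python3 - <<'E'
from h import *
go(.548,.05,.24,1.438-np.pi/2)
E
```

```text
go [ 0.4219 -0.1002 -0.1249] [ 0.01    0.0036 -0.0664] j7 0.18 yawY -7.6
```

>>> jog_arm([
  [[0.02, 0, -0.04, 0, 0, 0, 1], [0.04, -0.01, -0.08, 0, 0, 0, 1], [0.422, -0.1, -0.125, 0.01, 0.004, -0.066, 1], [0.422, -0.1, -0.125, 0.01, 0.004, -0.066, 1], [0.422, -0.1, -0.125, 0.01, 0.004, -0.066, 1], [0.422, -0.1, -0.125, 0.01, 0.004, -0.066, 1], [0.422, -0.1, -0.125, 0.01, 0.004, -0.066, 1], [0.422, -0.1, -0.125, 0.01, 0.004, -0.066, 1], [0.422, -0.1, -0.125, 0.01, 0.004, -0.066, 1], [0.422, -0.1, -0.125, 0.01, 0.004, -0.066, 1]],
])

```text
clock: 5.13
position: [0.5471, -0.0122, 0.2264]
ee_rot: [-2.357, -2.062, 0.005]
force: [2.0, 1.0, -1.7]
width: 0.215
gripper_force: 40.0
```

>>> jog_arm([
  [[0, 0, 0, 0, 0, 0, 1], [0, 0, 0, 0, 0, 0, 1], [0, 0, 0, 0, 0, 0, 1], [0, 0, 0, 0, 0, 0, 1]],
])

```text
clock: 5.47
position: [0.5476, -0.0158, 0.2258]
ee_rot: [-2.359, -2.06, 0.007]
force: [-0.1, -0.3, -2.3]
width: 0.22
gripper_force: 40.0
```

```bash
python3 - <<'E'
from h import *
print(observe()["position"])
p=camera_params("wrist");im=get_image("wrist");cv2.imwrite("pics/w2.png",im[:,:,::-1])
for n in("module","ledge","eye","tray","pin_head","hook"):
    for d in silhouettes(n,"wrist"): print(n,round(d["p"],2),d["pixel"],d["mask"].sum())
m=near("module",[.53,.36,.12],"wrist",p,300)
if m is not None: print(*fit("module",[.533,.364,1.438],[(m,p)]))
q=[.5328,.3639,1.438]
print(proj(w(np.array([[-110,-135,120],[-110,135,120],[-110,-135,108],[-110,135,108],[-35,50,170],[-90,0,58]])/1000,q),p))
E
```

```text
[ 0.54759623 -0.01579219  0.22582373]
module 0.63 [470.6, 292.3] 1336
module 0.34 [263.0, 174.8] 10510
hook 0.7 [260.2, 177.8] 10104
[[ 370.6263954  -194.44543972]
 [ -20.20580069 -170.87275291]
 [ 365.94251861 -181.26481777]
 [  -8.81423761 -160.70006208]
 [  72.85889739 -329.26740749]
 [ 186.05528583 -160.61111005]]
```

View pics/w2.png

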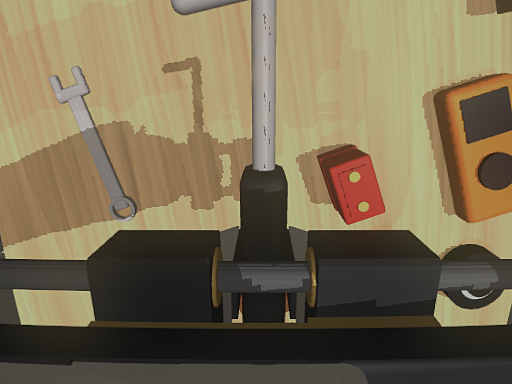

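```bash
python3 - <<'E'
from h import *
go(.522,.265,.32,1.438-np.pi/2)
E
```

```text
go [ 0.2739 -0.0637 -0.092 ] [-0.01   -0.0043 -0.0009] j7 -0.34 yawY -7.6
```

>>> jog_arm([
  [[0.03, 0, -0.04, 0, 0, 0, 1], [0.06, -0.01, -0.08, 0, 0, 0, 1], [0.274, -0.064, -0.092, -0.01, -0.004, 0, 1], [0.274, -0.064, -0.092, -0.01, -0.004, 0, 1], [0.274, -0.064, -0.092, -0.01, -0.004, 0, 1], [0.274, -0.064, -0.092, -0.01, -0.004, 0, 1], [0.274, -0.064, -0.092, -0.01, -0.004, 0, 1], [0.274, -0.064, -0.092, -0.01, -0.004, 0, 1], [0.274, -0.064, -0.092, -0.01, -0.004, 0, 1], [0.274, -0.064, -0.092, -0.01, -0.004, 0, 1]],
])

```text
clock: 6.7
position: [0.5208, 0.2674, 0.32]
ee_rot: [-2.36, -2.073, -0.001]
force: [-0.4, -1.0, -1.9]
width: 0.213
gripper_force: 40.0
```

>>> jog_arm([
  [[0, 0, 0, 0, 0, 0, 1], [0, 0, 0, 0, 0, 0, 1], [0, 0, 0, 0, 0, 0, 1], [0, 0, 0, 0, 0, 0, 1]],
])

```text
clock: 7.03
position: [0.522, 0.2642, 0.32]
ee_rot: [2.366, 2.066, -0.0]
force: [0.2, 0.4, -2.2]
width: 0.215
gripper_force: 40.0
```

```bash
python3 - <<'E'
from h import *
print(observe()["position"])
p=camera_params("wrist");im=get_image("wrist");cv2.imwrite("pics/w3.png",im[:,:,::-1])
for n in("module","pin_head"):
    for d in silhouettes(n,"wrist"): print(n,round(d["p"],2),d["pixel"],d["mask"].sum())
q=[.5328,.3639,1.438]
print(proj(w(np.array([[-110,-135,120],[-110,135,120],[-110,-135,108],[-110,135,108],[-35,50,170],[-90,0,58],[90,-135,120],[90,135,120]])/1000,q),p))
E
```

```text
[0.52195648 0.26421842 0.31999586]
module 0.87 [276.5, 85.5] 42044
pin_head 0.9 [207.2, 108.0] 414
[[386.33335125 178.45438088]
 [136.6992898  179.05565405]
 [382.61644471 176.10095852]
 [140.53485191 176.68653518]
 [203.86788123 107.9780196 ]
 [261.66735189 151.83440017]
 [402.32499813 -26.19947701]
 [119.17020445 -25.20923755]]
```

View pics/w3.png

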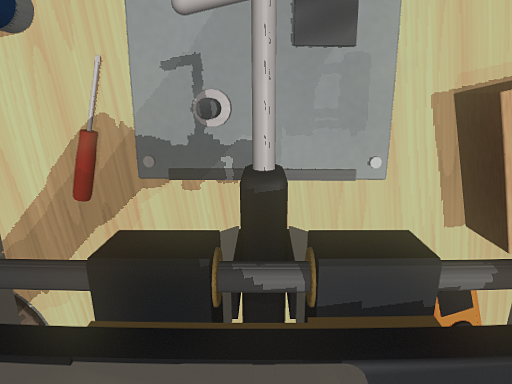

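The module's front corners show at (386,180) and (139,179) and the pin top at (206,107). All are within about 2 px of the prediction. The rod runs along column 263, with the prong toward image left.

```bash
sed -i '$a\
MQ=[.534,.3633,1.438]\
def mw(x,y): return w(np.array([[x,y,0]])/1000,MQ)[0]\
def wm(P):\
    c,s=np.cos(MQ[2]),np.sin(MQ[2]); d=np.array(P)[:2]-MQ[:2]; return np.array([c*d[0]+s*d[1],-s*d[0]+c*d[1]])*1000' h.py
python3 - <<'E'
from h import *
p=camera_params("wrist"); s=observe(); print("tcp mod",wm(s["position"]))
for px in [(263.5,160),(263.5,40),(180,5)]: print(px, wm(unproj([px],.330,p)[0])-wm(s["position"]))
for m in [(-260,-60),(-195,-60),(-185,-20)]:
    P=mw(*m); print(m,P); go(P[0],P[1],.03,1.438-np.pi/2)
E
```

```text
tcp mod [-99.06310499  -0.83963683]
(263.5, 160) [45.53715707  0.07513579]
(263.5, 40) [9.46163766e+01 5.35926424e-03]
(180, 5) [108.05656402  33.19193675]
(-260, -60) [0.55904608 0.09764478 0.        ]
go [-0.1609  0.0593  0.2901] [ 0.0002 -0.0002 -0.0012] j7 -0.85 yawY -7.6
(-195, -60) [0.56765249 0.16207249 0.        ]
go [-0.0959  0.0592  0.2901] [ 0.0002 -0.0002 -0.0012] j7 -0.85 yawY -7.6
(-185, -20) [0.52932873 0.1772807  0.        ]
go [-0.086   0.0192  0.2901] [ 0.0002 -0.0002 -0.0012] j7 -0.85 yawY -7.6
```

>>> jog_arm([
  [[-0.161, 0.059, 0, 0, 0, 0, 1], [-0.161, 0.059, 0, 0, 0, 0, 1], [-0.161, 0.059, 0, 0, 0, 0, 1], [-0.161, 0.059, 0, 0, 0, 0, 1], [-0.161, 0.059, 0, 0, 0, 0, 1], [-0.161, 0.059, 0.15, 0, 0, 0, 1], [-0.161, 0.059, 0.15, 0, 0, 0, 1], [-0.161, 0.059, 0.15, 0, 0, 0, 1], [-0.161, 0.059, 0.15, 0, 0, 0, 1], [-0.161, 0.059, 0.15, 0, 0, 0, 1]],
])

```text
clock: 8.02
position: [0.5552, 0.0968, 0.1646]
ee_rot: [-2.361, -2.066, 0.012]
force: [-1.0, -0.2, -1.8]
width: 0.219
gripper_force: 40.0
```

>>> jog_arm([
  [[0, 0, 0.04, 0, 0, 0, 1], [0, 0, 0.08, 0, 0, 0, 1], [0, 0, 0.12, 0, 0, 0, 1], [0, 0, 0.14, 0, 0, 0, 1], [0, 0, 0.14, 0, 0, 0, 1], [0, 0, 0.14, 0, 0, 0, 1], [0, 0, 0.14, 0, 0, 0, 1]],
])

```text
clock: 8.6
position: [0.5608, 0.099, 0.0326]
ee_rot: [2.363, 2.068, 0.006]
force: [0.8, -0.1, -1.2]
width: 0.214
gripper_force: 40.0
```

```bash
python3 - <<'E'
from h import *
s=observe(); print(s["position"],s["ee_rot"],wm(s["position"]))
cv2.imwrite("pics/s4.png",cv2.resize(get_image("scene")[100:250,180:400,::-1],None,fx=3,fy=3))
P=mw(-184,-60); go(P[0],P[1],.03,1.438-np.pi/2)
E
```

```text
[0.56077856 0.09895852 0.03258887] [2.36311934 2.06759134 0.00583296] [-258.46843714  -61.54327864]
go [ 0.0745 -0.0017  0.0029] [ 0.0044 -0.0019 -0.0005] j7 -0.69 yawY -7.6
```

View pics/s4.png

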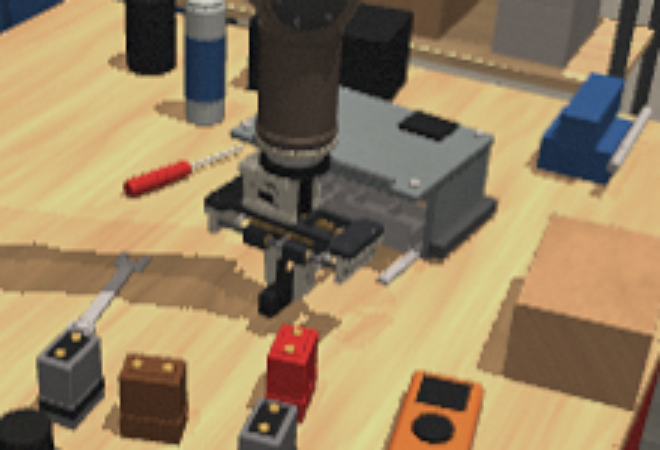

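The scene view shows the hook in front of the ledge, clear of the rails, and the red decoy is clear of the hand. I'm going in sideways through the eye.

>>> jog_arm([
  [[0.03, -0.002, 0.002, 0, 0, 0, 1], [0.06, -0.002, 0.002, 0, 0, 0, 1], [0.075, -0.002, 0.002, 0, 0, 0, 1], [0.075, -0.002, 0.002, 0, 0, 0, 1], [0.075, -0.002, 0.002, 0, 0, 0, 1], [0.075, -0.015, 0.002, 0, 0, 0, 1], [0.075, -0.03, 0.002, 0, 0, 0, 1], [0.075, -0.043, 0.002, 0, 0, 0, 1], [0.075, -0.043, 0.002, 0, 0, 0, 1], [0.075, -0.043, 0.002, 0, 0, 0, 1]],
])

```text
clock: 9.48
position: [0.5264, 0.1765, 0.0287]
ee_rot: [2.365, 2.067, 0.0]
force: [0.8, 0.4, -1.1]
width: 0.219
gripper_force: 40.0
```

>>> jog_arm([
  [[-0.01, 0, 0, 0, 0, 0, 1], [-0.02, 0, 0, 0, 0, 0, 1], [-0.03, 0, 0, 0, 0, 0, 1], [-0.045, 0, 0, 0, 0, 0, 1], [-0.06, 0, 0, 0, 0, 0, 1], [-0.06, 0, 0, 0, 0, 0, 1]],
])

```text
clock: 9.98
position: [0.5179, 0.1136, 0.0277]
ee_rot: [2.368, 2.062, -0.004]
force: [0.1, -1.0, -1.5]
width: 0.216
gripper_force: 40.0
```

```bash
python3 - <<'E'
from h import *
s=observe(); print(s["position"],s["ee_rot"],wm(s["position"]),s["force"])
cv2.imwrite("pics/s5.png",cv2.resize(get_image("scene")[100:250,180:400,::-1],None,fx=3,fy=3))
P=mw(-352,-18); go(P[0],P[1],.03,1.438-np.pi/2)
E
```

```text
[0.51786266 0.11362135 0.02773083] [ 2.36786837  2.06229995 -0.00409065] [-249.6170425   -17.06378309] [ 0.07755761 -1.04803636 -1.54793178]
go [-0.1041  0.0015 -0.002 ] [-0.0005  0.002  -0.0044] j7 -0.76 yawY -7.6
```

View pics/s5.png

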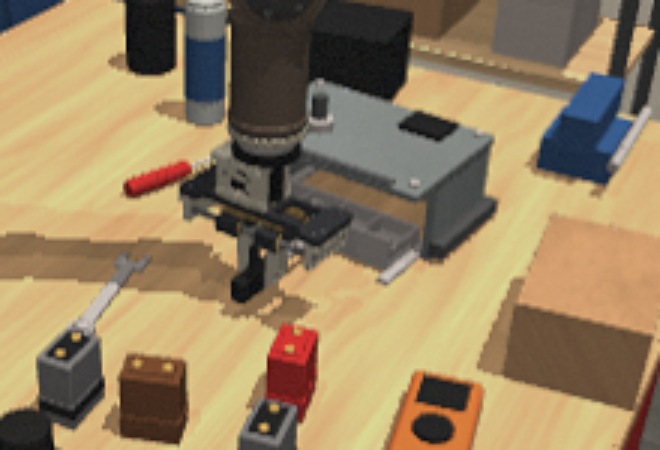

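>>> jog_arm([
  [[-0.02, 0, 0, 0, 0, 0, 1], [-0.04, 0, 0, 0, 0, 0, 1], [-0.06, 0, 0, 0, 0, 0, 1], [-0.08, 0, 0, 0, 0, 0, 1], [-0.095, 0, 0, 0, 0, 0, 1], [-0.105, 0, 0, 0, 0, 0, 1], [-0.109, 0, 0, 0, 0, 0, 1], [-0.109, 0, 0, 0, 0, 0, 1], [-0.109, 0, 0, 0, 0, 0, 1]],
])

```text
clock: 10.78
position: [0.5038, 0.011, 0.028]
ee_rot: [2.364, 2.069, 0.001]
force: [-0.6, 0.9, -1.7]
width: 0.218
gripper_force: 40.0
```

>>> jog_arm([
  [[0.015, 0, 0, 0, 0, 0, 1], [0.018, 0, 0, 0, 0, 0, 1], [0.018, 0.02, 0, 0, 0, 0, 1], [0.018, 0.035, 0, 0, 0, 0, 1], [0.018, 0.05, 0, 0, 0, 0, 1], [0.018, 0.055, 0, 0, 0, 0, 1], [0.01, 0.055, -0.04, 0, 0, 0, 1], [0, 0.055, -0.08, 0, 0, 0, 1], [-0.03, 0.055, -0.15, 0, 0, 0, 1], [-0.03, 0.055, -0.15, 0, 0, 0, 1]],
])

```text
clock: 11.62
position: [0.5537, -0.0261, 0.1804]
ee_rot: [2.362, 2.071, 0.001]
force: [1.0, -0.0, -2.1]
width: 0.217
gripper_force: 40.0
```

```bash
python3 - <<'E'
from h import *
s=observe(); print(s["position"],s["ee_rot"],wm(s["position"]),s["force"])
p=camera_params("wrist");cv2.imwrite("pics/w6.png",get_image("wrist")[:,:,::-1])
print("eye exp",proj([np.r_[mw(-255,0)[:2],.058],np.r_[mw(-211,-105)[:2],.046]],p))
go(.561,-.382,.10,1.369-np.pi/2)
E
```

```text
[ 0.55373277 -0.02614175  0.1803654 ] [2.36221604e+00 2.07071110e+00 1.31592754e-03] [-383.40017375  -71.12359685] [ 1.01642852 -0.01050844 -2.13926828]
eye exp [[170.49469036  24.06783911]
 [307.92465972 -33.48177525]]
go [-0.3486  0.0512  0.0868] [0.0086 0.0006 0.0668] j7 -0.37 yawY -11.6
```

View pics/w6.png

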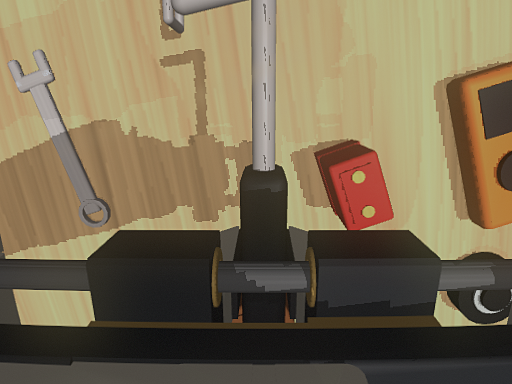

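The eye shows at about (170,18), where a fully-out drawer puts it. I'm returning the rod to the mat.

>>> jog_arm([
  [[-0.349, 0.051, 0, 0.009, 0, 0.067, 1], [-0.349, 0.051, 0, 0.009, 0, 0.067, 1], [-0.349, 0.051, 0, 0.009, 0, 0.067, 1], [-0.349, 0.051, 0, 0.009, 0, 0.067, 1], [-0.349, 0.051, 0, 0.009, 0, 0.067, 1], [-0.349, 0.051, 0, 0.009, 0, 0.067, 1], [-0.349, 0.051, 0, 0.009, 0, 0.067, 1], [-0.349, 0.051, 0, 0.009, 0, 0.067, 1], [-0.349, 0.051, 0.02, 0.009, 0, 0.067, 1], [-0.349, 0.051, 0.06, 0.009, 0, 0.067, 1]],
])

```text
clock: 12.5
position: [0.5593, -0.3876, 0.1211]
ee_rot: [2.437, 1.977, -0.009]
force: [1.3, -1.0, -2.5]
width: 0.214
gripper_force: 40.0
```

>>> jog_arm([
  [[0, 0, 0.03, 0, 0, 0, 1], [0, 0, 0.06, 0, 0, 0, 1], [0, 0, 0.085, 0, 0, 0, 1], [0, 0, 0.1, 0, 0, 0, 1], [0, 0, 0.106, 0, 0, 0, 1], [0, 0, 0.109, 0, 0, 0, 1], [0, 0, 0.109, 0, 0, 0, 1], [0, 0, 0.109, 0, 0, 0, 1]],
])

```text
clock: 13.17
position: [0.5568, -0.3775, 0.0099]
ee_rot: [-2.425, -1.984, 0.01]
force: [-5.0, 3.8, 8.8]
width: 0.213
gripper_force: 40.0
```

>>> jog_arm([
  [[0, 0, 0, 0, 0, 0, 0.2], [0, 0, 0, 0, 0, 0, 0.1], [0, 0, 0, 0, 0, 0, 0], [0, 0, 0, 0, 0, 0, 0], [0, 0, -0.04, 0, 0, 0, 0], [0, 0, -0.08, 0, 0, 0, 0], [0, 0, -0.12, 0, 0, 0, 0], [0, 0, -0.16, 0, 0, 0, 0], [0, 0, -0.2, 0, 0, 0, 0], [0, 0, -0.24, 0, 0, 0, 0]],
])

```text
clock: 14.0
position: [0.5593, -0.3791, 0.2511]
ee_rot: [-2.427, -1.984, 0.008]
force: [-0.1, -0.2, 0.5]
width: 0.501
gripper_force: 0.0
```

```bash
python3 - <<'E'
from h import *
T=camera_params("top");S=camera_params("scene")
get_image("top");get_image("scene");print(observe()["position"])
for nm,q0 in (("A",[.6646,-.1545,1.7]),("B",[.4432,-.156,1.65])):
    for cams in (("top",),("scene",),("top","scene")):
        vs=[]
        for cam in cams:
            p=T if cam=="top" else S; m=near("pack0",[q0[0],q0[1],.05],cam,p,10)
            if m is not None: vs.append((m,p))
        if vs: print(nm,cams,*fit("pack0",q0,vs))
go(.4432,-.156-.06,.24,.1)
E
```

```text
[ 0.5628742  -0.38049358  0.25704969]
A ('top',) [ 0.66584616 -0.15490772  1.75792105] 0.09288895414280818
A ('scene',) [ 0.66325028 -0.15293631  1.64236931] 0.06262791178973026
A ('top', 'scene') [ 0.6646935  -0.15459194  1.69868708] 0.09032376569245965
B ('top',) [ 0.44207406 -0.15391842  1.65599333] 0.06937774482404602
B ('scene',) [ 0.43994522 -0.15190093  1.64486361] 0.12922804577353475
B ('top', 'scene') [ 0.44197156 -0.15442303  1.66303526] 0.10079457335450764
go [ 0.1367 -0.1458  0.0092] [-0.0108 -0.0024 -0.3   ] j7 0.18 yawY 5.7
```

```bash
python3 - <<'E'
from h import *
go(.665,-.225,.23,.12)
E
```

```text
go [0.172  0.0735 0.0168] [-0.0108 -0.0025 -0.32  ] j7 0.18 yawY 6.9
```

>>> jog_arm([
  [[0.172, 0.073, 0.017, -0.011, -0.002, -0.32, -0.4], [0.172, 0.073, 0.017, -0.011, -0.002, -0.32, -0.4], [0.172, 0.073, 0.017, -0.011, -0.002, -0.32, -0.4], [0.172, 0.073, 0.017, -0.011, -0.002, -0.32, -0.4], [0.172, 0.073, 0.017, -0.011, -0.002, -0.32, -0.4], [0.172, 0.073, 0.017, -0.011, -0.002, -0.32, -0.4], [0.172, 0.073, 0.017, -0.011, -0.002, -0.32, -0.4], [0.172, 0.073, 0.017, -0.011, -0.002, -0.32, -0.4]],
])

```text
clock: 15.17
position: [0.6645, -0.2263, 0.2306]
ee_rot: [2.084, 2.348, -0.001]
force: [-0.8, -1.9, 0.2]
width: 0.699
gripper_force: 0.0
```

```bash
python3 - <<'E'
from h import *
print(observe()["position"])
p=camera_params("wrist");im=get_image("wrist");cv2.imwrite("pics/w7.png",im[:,:,::-1])
for d in silhouettes("pack0","wrist"): print(round(d["p"],2),d["pixel"],d["mask"].sum())
m=near("pack0",[.665,-.155,.06],"wrist",p,60)
if m is not None:
    f=fit("pack0",[.665,-.155,1.7],[(m,p)]); print(*f); q=f[0]
    print("top corners",proj(w(M["pack0"][0][1::2],q),p))
    go(q[0],q[1],.05,q[2]-np.pi/2)
E
```

```text
[ 0.66450781 -0.22628111  0.23061211]
0.94 [271.8, 101.6] 3012
0.93 [253.0, 4.1] 436
0.86 [44.3, 73.2] 5420
[ 0.66507259 -0.15497366  1.70878412] 0.05795110559445027
top corners [[296.3680511  134.90278035]
 [252.0181694  135.72927029]
 [296.59260592  64.8983163 ]
 [250.1465671   65.7689398 ]]
go [0.0719 0.0089 0.1811] [ 0.0016  0.0018 -0.0207] j7 0.19 yawY 7.9
```

View pics/w7.png

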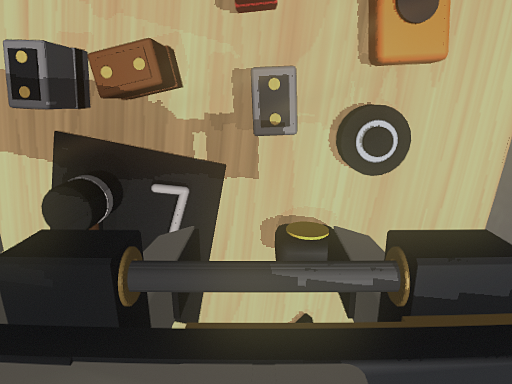

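Pack A shows with its top at (252-297, 66-135), matching the fit, and the caster is clear at (377,140). Grasping.

>>> jog_arm([
  [[0.072, 0.009, 0, 0.002, 0.002, -0.021, -0.25], [0.072, 0.009, 0, 0.002, 0.002, -0.021, -0.25], [0.072, 0.009, 0.03, 0.002, 0.002, -0.021, -0.25], [0.072, 0.009, 0.07, 0.002, 0.002, -0.021, -0.25], [0.072, 0.009, 0.11, 0.002, 0.002, -0.021, -0.25], [0.072, 0.009, 0.15, 0.002, 0.002, -0.021, -0.25], [0.072, 0.009, 0.18, 0.002, 0.002, -0.021, -0.25], [0.072, 0.009, 0.188, 0.002, 0.002, -0.021, -0.25], [0.072, 0.009, 0.188, 0.002, 0.002, -0.021, -0.25], [0.072, 0.009, 0.188, 0.002, 0.002, -0.021, -0.25]],
])

```text
clock: 16.15
position: [0.6665, -0.1534, 0.0446]
ee_rot: [2.061, 2.371, 0.002]
force: [-0.3, 0.0, 0.6]
width: 0.623
gripper_force: 0.0
```

>>> jog_arm([
  [[0, 0, 0, 0, 0, 0, 1], [0, 0, 0, 0, 0, 0, 1], [0, 0, 0, 0, 0, 0, 1], [0, 0, 0, 0, 0, 0, 1], [0, 0, 0, 0, 0, 0, 1], [0, 0, -0.04, 0, 0, 0, 1], [0, 0, -0.08, 0, 0, 0, 1], [0, 0, -0.12, 0, 0, 0, 1], [0, 0, -0.12, 0, 0, 0, 1], [0, 0, -0.12, 0, 0, 0, 1]],
], force=30)

```text
clock: 16.98
position: [0.6675, -0.1528, 0.1665]
ee_rot: [2.057, 2.369, 0.006]
force: [-0.5, -1.5, -4.8]
width: 0.433
gripper_force: 29.9
```

```bash
python3 - <<'E'
from h import *
P=mw(-174,-76.5); print(P)
go(P[0],P[1]-.06,.22,1.438-np.pi/2)
E
```

```text
[0.58678775 0.18070289 0.        ]
go [ 0.2821 -0.0412 -0.0539] [ 0.0057 -0.      0.2737] j7 0.08 yawY -7.6
```

>>> jog_arm([
  [[0.282, -0.041, -0.054, 0.006, 0, 0.274, 1], [0.282, -0.041, -0.054, 0.006, 0, 0.274, 1], [0.282, -0.041, -0.054, 0.006, 0, 0.274, 1], [0.282, -0.041, -0.054, 0.006, 0, 0.274, 1], [0.282, -0.041, -0.054, 0.006, 0, 0.274, 1], [0.282, -0.041, -0.054, 0.006, 0, 0.274, 1], [0.282, -0.041, -0.054, 0.006, 0, 0.274, 1], [0.282, -0.041, -0.054, 0.006, 0, 0.274, 1], [0.282, -0.041, -0.054, 0.006, 0, 0.274, 1], [0.282, -0.041, -0.054, 0.006, 0, 0.274, 1]],
])

```text
clock: 17.82
position: [0.5849, 0.1198, 0.216]
ee_rot: [-2.36, -2.066, 0.01]
force: [0.1, -1.5, -2.9]
width: 0.43
gripper_force: 30.0
```

>>> jog_arm([
  [[0, 0, 0, 0, 0, 0, 1], [0, 0, 0, 0, 0, 0, 1], [0, 0, 0, 0, 0, 0, 1]],
])

```text
clock: 18.07
position: [0.5858, 0.119, 0.2168]
ee_rot: [-2.363, -2.063, 0.008]
force: [0.2, 0.3, -3.0]
width: 0.436
gripper_force: 30.0
```

```bash
python3 - <<'E'
from h import *
print(observe()["position"])
p=camera_params("wrist");im=get_image("wrist");cv2.imwrite("pics/w8.png",im[:,:,::-1])
P=[np.r_[mw(-174+x,y)[:2],z/1000] for x,y,z in [(-40,-105,46),(-40,105,46),(-80,0,62),(0,-76.5,10),(-34,-51,30),(34,-51,30),(-34,0,30),(34,0,30),(-40,0,62)]]
print(proj(P,p).round(0).tolist())
Q=mw(-174,-76.5); go(Q[0],Q[1],.056,1.438-np.pi/2)
E
```

```text
[0.58575391 0.11899801 0.21680863]
[[287.0, 154.0], [74.0, 155.0], [178.0, 198.0], [258.0, 111.0], [233.0, 146.0], [231.0, 75.0], [182.0, 146.0], [178.0, 76.0], [175.0, 157.0]]
go [ 0.061  -0.0061  0.161 ] [-0.0068  0.0002 -0.0021] j7 -0.6 yawY -7.6
```

View pics/w8.png

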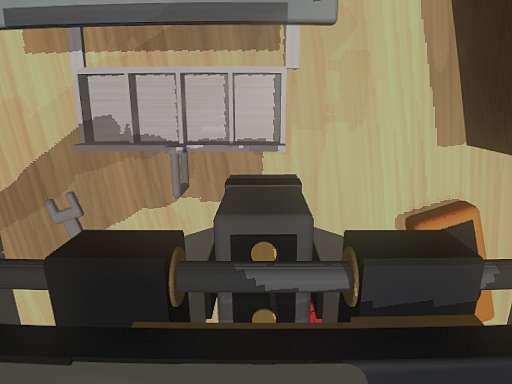

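The drawer is out. Its panel edge runs (75,148) to (286,150) and the eye end is at (178,195), about 2–3 mm deeper than I assumed. The right-hand bay at (258,110) is free.

```bash
python3 - <<'E'
from h import *
Q=mw(-171.5,-76.5); go(Q[0],Q[1],.055,1.438-np.pi/2)
E
```

```text
go [ 0.0635 -0.0061  0.162 ] [-0.0068  0.0002 -0.0021] j7 -0.6 yawY -7.6
```

>>> jog_arm([
  [[0.063, -0.006, 0, -0.007, 0, -0.002, 1], [0.063, -0.006, 0, -0.007, 0, -0.002, 1], [0.063, -0.006, 0.03, -0.007, 0, -0.002, 1], [0.063, -0.006, 0.06, -0.007, 0, -0.002, 1], [0.063, -0.006, 0.09, -0.007, 0, -0.002, 1], [0.063, -0.006, 0.11, -0.007, 0, -0.002, 1], [0.063, -0.006, 0.12, -0.007, 0, -0.002, 1], [0.063, -0.006, 0.12, -0.007, 0, -0.002, 1], [0.063, -0.006, 0.12, -0.007, 0, -0.002, 1]],
])

```text
clock: 18.87
position: [0.5877, 0.1838, 0.098]
ee_rot: [2.362, 2.07, 0.001]
force: [-0.5, -0.2, -3.6]
width: 0.436
gripper_force: 30.0
```

```bash
python3 - <<'E'
from h import *
Q=mw(-171.5,-76.5); go(Q[0],Q[1],.055,1.438-np.pi/2); print(wm(observe()["position"]))
E
```

```text
go [-0.0008 -0.0005  0.043 ] [ 0.0009 -0.0004  0.0012] j7 -0.77 yawY -7.6
[-170.76103035  -77.00767902]
```

>>> jog_arm([
  [[-0.001, 0, 0.015, 0, 0, 0, 1], [-0.001, 0, 0.025, 0, 0, 0, 1], [-0.001, 0, 0.033, 0, 0, 0, 1], [-0.001, 0, 0.038, 0, 0, 0, 1], [-0.001, 0, 0.042, 0, 0, 0, 1], [-0.001, 0, 0.042, 0, 0, 0, 1], [-0.001, 0, 0.042, 0, 0, 0, 1]],
])

```text
clock: 19.45
position: [0.5874, 0.1832, 0.0559]
ee_rot: [2.362, 2.071, 0.002]
force: [0.4, -0.7, -3.8]
width: 0.432
gripper_force: 30.0
```

>>> jog_arm([
  [[0, 0, 0.002, 0, 0, 0, 1], [0, 0, 0.002, 0, 0, 0, 0.05], [0, 0, 0.002, 0, 0, 0, -0.1], [0, 0, 0.002, 0, 0, 0, -0.2], [0, 0, 0.002, 0, 0, 0, -0.2], [0, 0, -0.04, 0, 0, 0, -0.2], [0, 0, -0.08, 0, 0, 0, -0.2], [0, 0, -0.12, 0, 0, 0, -0.2], [0, 0, -0.16, 0, 0, 0, -0.2], [-0.04, 0, -0.18, 0, 0, 0, -0.2]],
])

```text
clock: 20.28
position: [0.5832, 0.155, 0.2401]
ee_rot: [-2.351, -2.082, -0.018]
force: [0.4, 0.8, 0.8]
width: 0.603
gripper_force: 0.0
```

```bash
python3 - <<'E'
from h import *
T=camera_params("top");S=camera_params("scene");get_image("top");get_image("scene")
q0=[.442,-.154,1.66];vs=[]
for cam,p in (("top",T),("scene",S)):
    m=near("pack0",[q0[0],q0[1],.05],cam,p,12)
    if m is not None: vs.append((m,p))
print(len(vs),*fit("pack0",q0,vs))
go(.442,-.225,.23,1.66-np.pi/2)
E
```

```text
1 [ 0.43943907 -0.15063957  1.75084313] 0.09588871109950048
go [-0.3853 -0.0902  0.0046] [ 0.0026  0.     -0.2226] j7 -0.64 yawY 5.1
```

>>> jog_arm([
  [[-0.385, -0.09, 0.005, 0.003, 0, -0.223, -0.25], [-0.385, -0.09, 0.005, 0.003, 0, -0.223, -0.25], [-0.385, -0.09, 0.005, 0.003, 0, -0.223, -0.25], [-0.385, -0.09, 0.005, 0.003, 0, -0.223, -0.25], [-0.385, -0.09, 0.005, 0.003, 0, -0.223, -0.25], [-0.385, -0.09, 0.005, 0.003, 0, -0.223, -0.25], [-0.385, -0.09, 0.005, 0.003, 0, -0.223, -0.25], [-0.385, -0.09, 0.005, 0.003, 0, -0.223, -0.25], [-0.385, -0.09, 0.005, 0.003, 0, -0.223, -0.25], [-0.385, -0.09, 0.005, 0.003, 0, -0.223, -0.25]],
])

```text
clock: 21.32
position: [0.44, -0.2282, 0.2278]
ee_rot: [-2.12, -2.315, 0.006]
force: [-0.2, 0.1, -0.5]
width: 0.628
gripper_force: 0.0
```

>>> jog_arm([
  [[0, 0, 0, 0, 0, 0, -0.25], [0, 0, 0, 0, 0, 0, -0.25], [0, 0, 0, 0, 0, 0, -0.25]],
])

```text
clock: 21.57
position: [0.4431, -0.2222, 0.2284]
ee_rot: [-2.113, -2.321, 0.001]
force: [0.6, 1.2, 0.1]
width: 0.626
gripper_force: 0.0
```

```bash
python3 - <<'E'
from h import *
print(observe()["position"])
p=camera_params("wrist");im=get_image("wrist");cv2.imwrite("pics/w9.png",im[:,:,::-1])
for d in silhouettes("pack0","wrist"): print(round(d["p"],2),d["pixel"],d["mask"].sum())
m=near("pack0",[.441,-.153,.06],"wrist",p,60)
if m is not None:
    f=fit("pack0",[.441,-.153,1.66],[(m,p)]); print(*f); q=f[0]
    print("top corners",proj(w(M["pack0"][0][1::2],q),p))
    go(q[0],q[1],.043,q[2]-np.pi/2)
E
```

```text
[ 0.44310574 -0.22224797  0.22836167]
0.88 [471.9, 20.6] 2573
0.72 [364.4, 101.6] 3684
0.58 [272.3, 104.4] 3215
[ 0.44196978 -0.15565921  1.62165881] 0.045646353703513776
top corners [[290.55297335 141.84833594]
 [246.11587765 139.91807061]
 [294.80744243  72.03573809]
 [248.28122698  69.9287905 ]]
go [0.0662 0.0053 0.1859] [-0.0021 -0.001   0.0441] j7 0.34 yawY 2.9
```

View pics/w9.png

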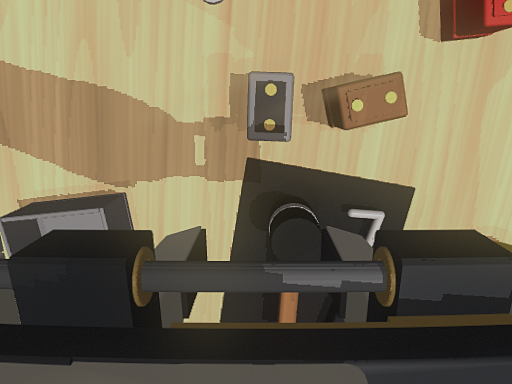

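Pack B's top is at (248-294, 72-140), matching the fit. The brown decoy's edge at (330,95) is clear of the narrowed fingers.

>>> jog_arm([
  [[0.066, 0.005, 0, -0.002, -0.001, 0.044, -0.15], [0.066, 0.005, 0, -0.002, -0.001, 0.044, -0.15], [0.066, 0.005, 0.03, -0.002, -0.001, 0.044, -0.15], [0.066, 0.005, 0.07, -0.002, -0.001, 0.044, -0.15], [0.066, 0.005, 0.11, -0.002, -0.001, 0.044, -0.15], [0.066, 0.005, 0.15, -0.002, -0.001, 0.044, -0.15], [0.066, 0.005, 0.178, -0.002, -0.001, 0.044, -0.15], [0.066, 0.005, 0.186, -0.002, -0.001, 0.044, -0.15], [0.066, 0.005, 0.186, -0.002, -0.001, 0.044, -0.15], [0.066, 0.005, 0.186, -0.002, -0.001, 0.044, -0.15]],
])

```text
clock: 22.55
position: [0.442, -0.1572, 0.0438]
ee_rot: [2.166, 2.275, -0.0]
force: [0.9, -0.7, 0.7]
width: 0.578
gripper_force: 0.0
```

>>> jog_arm([
  [[0, 0, 0, 0, 0, 0, 1], [0, 0, 0, 0, 0, 0, 1], [0, 0, 0, 0, 0, 0, 1], [0, 0, 0, 0, 0, 0, 1], [0, 0, 0, 0, 0, 0, 1], [0, 0, -0.04, 0, 0, 0, 1], [0, 0, -0.08, 0, 0, 0, 1], [0, 0, -0.12, 0, 0, 0, 1], [0, 0, -0.15, 0, 0, 0, 1], [0, 0, -0.15, 0, 0, 0, 1]],
])

```text
clock: 23.38
position: [0.4444, -0.1583, 0.1995]
ee_rot: [2.161, 2.266, 0.006]
force: [0.7, 0.1, -2.9]
width: 0.432
gripper_force: 29.9
```

```bash
python3 - <<'E'
from h import *
P=mw(-171.5,25.5)
go(P[0],P[1]-.06,.21,1.438-np.pi/2)
E
```

```text
go [ 0.2926  0.0557 -0.0113] [0.0101 0.0038 0.1805] j7 0.15 yawY -7.6
```

>>> jog_arm([
  [[0.293, 0.056, -0.011, 0.01, 0.004, 0.18, 1], [0.293, 0.056, -0.011, 0.01, 0.004, 0.18, 1], [0.293, 0.056, -0.011, 0.01, 0.004, 0.18, 1], [0.293, 0.056, -0.011, 0.01, 0.004, 0.18, 1], [0.293, 0.056, -0.011, 0.01, 0.004, 0.18, 1], [0.293, 0.056, -0.011, 0.01, 0.004, 0.18, 1], [0.293, 0.056, -0.011, 0.01, 0.004, 0.18, 1], [0.293, 0.056, -0.011, 0.01, 0.004, 0.18, 1], [0.293, 0.056, -0.011, 0.01, 0.004, 0.18, 1], [0.293, 0.056, -0.011, 0.01, 0.004, 0.18, 1]],
])

```text
clock: 24.22
position: [0.4825, 0.1383, 0.2034]
ee_rot: [-2.354, -2.066, 0.009]
force: [-0.2, -1.2, -3.6]
width: 0.437
gripper_force: 29.9
```

>>> jog_arm([
  [[0, 0, 0, 0, 0, 0, 1], [0, 0, 0, 0, 0, 0, 1], [0, 0, 0, 0, 0, 0, 1]],
])

```text
clock: 24.47
position: [0.4831, 0.1362, 0.2037]
ee_rot: [-2.359, -2.062, 0.009]
force: [-1.0, 0.1, -2.4]
width: 0.437
gripper_force: 29.9
```

```bash
python3 - <<'E'
from h import *
print(observe()["position"])
p=camera_params("wrist");im=get_image("wrist");cv2.imwrite("pics/w10.png",im[:,:,::-1])
P=[np.r_[mw(-171.5+x,y)[:2],z/1000] for x,y,z in [(-40,-105,46),(-40,105,46),(-80,0,62),(-34,0,30),(-34,51,30),(34,51,30),(34,0,30),(-30,-56.5,88),(30,-56.5,88)]]
print(proj(P,p).round(0).tolist())
Q=mw(-171.5,25.5); go(Q[0],Q[1],.1,1.438-np.pi/2)
E
```

```text
[0.48306202 0.13621142 0.20370343]
[[400.0, 158.0], [175.0, 157.0], [288.0, 203.0], [287.0, 149.0], [234.0, 149.0], [233.0, 76.0], [288.0, 75.0], [361.0, 153.0], [366.0, 75.0]]
go [ 0.0599 -0.0041  0.1039] [-0.0102 -0.0019 -0.0013] j7 -0.69 yawY -7.6
```

View pics/w10.png

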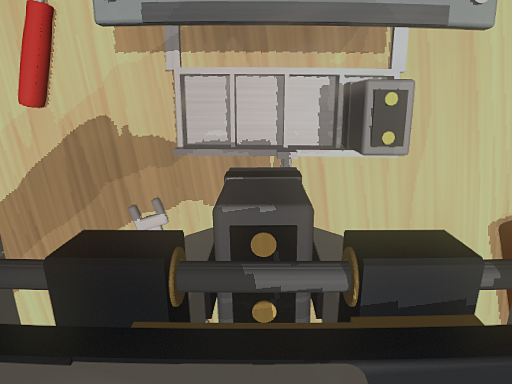

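Pack A stands in its bay, its top at (362-411, 80-154). The next bay is between the dividers at columns 234 and 285.

>>> jog_arm([
  [[0.061, -0.004, 0, -0.01, -0.002, -0.001, 1], [0.061, -0.004, 0, -0.01, -0.002, -0.001, 1], [0.061, -0.004, 0.03, -0.01, -0.002, -0.001, 1], [0.061, -0.004, 0.06, -0.01, -0.002, -0.001, 1], [0.061, -0.004, 0.09, -0.01, -0.002, -0.001, 1], [0.061, -0.004, 0.104, -0.01, -0.002, -0.001, 1], [0.061, -0.004, 0.104, -0.01, -0.002, -0.001, 1], [0.061, -0.004, 0.104, -0.01, -0.002, -0.001, 1], [0.061, -0.004, 0.104, -0.01, -0.002, -0.001, 1]],
])

```text
clock: 25.27
position: [0.487, 0.1993, 0.1012]
ee_rot: [2.363, 2.07, 0.003]
force: [0.1, -0.1, -2.4]
width: 0.435
gripper_force: 30.0
```

```bash
python3 - <<'E'
from h import *
Q=mw(-170.5,25.5); go(Q[0],Q[1],.055,1.438-np.pi/2); print(wm(observe()["position"]))
E
```

```text
go [-0.0018 -0.0007  0.0462] [ 0.0013 -0.0014  0.0011] j7 -0.91 yawY -7.6
[-168.81334906   24.84586891]
```

>>> jog_arm([
  [[-0.002, -0.001, 0.015, 0, 0, 0, 1], [-0.002, -0.001, 0.028, 0, 0, 0, 1], [-0.002, -0.001, 0.036, 0, 0, 0, 1], [-0.002, -0.001, 0.042, 0, 0, 0, 1], [-0.002, -0.001, 0.045, 0, 0, 0, 1], [-0.002, -0.001, 0.046, 0, 0, 0, 1], [-0.002, -0.001, 0.046, 0, 0, 0, 1]],
])

```text
clock: 25.85
position: [0.4853, 0.1976, 0.0548]
ee_rot: [-2.362, -2.071, -0.002]
force: [0.6, -0.5, -2.3]
width: 0.436
gripper_force: 30.0
```

>>> jog_arm([
  [[0, 0, 0.002, 0, 0, 0, 1], [0, 0, 0.002, 0, 0, 0, 0.05], [0, 0, 0.002, 0, 0, 0, -0.1], [0, 0, 0.002, 0, 0, 0, -0.2], [0, 0, 0.002, 0, 0, 0, -0.2], [0, 0, -0.04, 0, 0, 0, -0.2], [0, 0, -0.08, 0, 0, 0, -0.2], [0, 0, -0.12, 0, 0, 0, -0.2], [-0.04, 0, -0.16, 0, 0, 0, -0.2], [-0.08, 0, -0.18, 0, 0, 0, -0.2]],
])

```text
clock: 26.68
position: [0.4771, 0.1352, 0.2283]
ee_rot: [-2.357, -2.077, -0.008]
force: [1.5, -1.4, -0.5]
width: 0.6
gripper_force: 0.0
```

>>> jog_arm([
  [[0, 0, 0, 0, 0, 0, -0.2], [0, 0, 0, 0, 0, 0, -0.2]],
])

```text
clock: 26.85
position: [0.4773, 0.1305, 0.2263]
ee_rot: [2.365, 2.065, 0.003]
force: [-0.9, -0.1, 0.6]
width: 0.598
gripper_force: 0.0
```

```bash
python3 - <<'E'
from h import *
p=camera_params("wrist");im=get_image("wrist");cv2.imwrite("pics/w11.png",im[:,:,::-1])
for d in silhouettes("pack0","wrist"):
    u=np.array(d["pixel"])
    if d["mask"].sum()>1500:
        f=fit("pack0",list(unproj([u],.06,p)[0][:2])+[1.438],[(d["mask"],p)],.01); print(round(d["p"],2),u,f, wm(f[0]))
P=[np.r_[mw(-170+x,y)[:2],z/1000] for x,y,z in [(-40,-105,46),(-40,105,46),(-80,0,62)]]
print(proj(P,p).round(0).tolist())
go(.55,-.40,.24,1.369-np.pi/2)
E
```

```text
0.88 [264.6 100.7] (array([0.48540891, 0.20083205, 1.44418838]), np.float64(0.028642428285523658)) [-167.47127287   26.6514799 ]
0.84 [372.5 107.3] (array([0.58602678, 0.18266324, 1.43787031]), np.float64(0.048379131124243635)) [-172.157674    -75.48616757]
[[394.0, 145.0], [183.0, 146.0], [289.0, 189.0]]
go [-0.5185  0.143  -0.0156] [-0.0004 -0.0005  0.0703] j7 -0.68 yawY -11.6
```

View pics/w11.png

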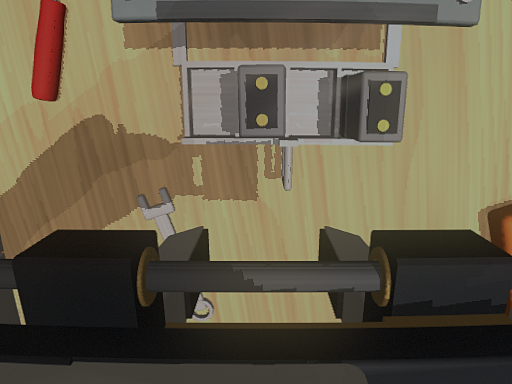

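Both packs stand seated in their bays, at (262,100) and (383,105). Back to the rod.

>>> jog_arm([
  [[-0.519, 0.143, -0.016, 0, 0, 0.07, -0.2], [-0.519, 0.143, -0.016, 0, 0, 0.07, -0.2], [-0.519, 0.143, -0.016, 0, 0, 0.07, -0.2], [-0.519, 0.143, -0.016, 0, 0, 0.07, -0.2], [-0.519, 0.143, -0.016, 0, 0, 0.07, -0.2], [-0.519, 0.143, -0.016, 0, 0, 0.07, -0.2], [-0.519, 0.143, -0.016, 0, 0, 0.07, -0.2], [-0.519, 0.143, -0.016, 0, 0, 0.07, -0.2], [-0.519, 0.143, -0.016, 0, 0, 0.07, -0.2], [-0.519, 0.143, -0.016, 0, 0, 0.07, -0.2]],
])

```text
clock: 27.78
position: [0.5341, -0.2804, 0.2358]
ee_rot: [-2.429, -1.988, 0.0]
force: [0.6, 0.6, 0.9]
width: 0.6
gripper_force: 0.0
```

>>> jog_arm([
  [[-0.12, 0, 0, 0, 0, 0, -0.2], [-0.12, 0, 0, 0, 0, 0, -0.2], [-0.12, 0, 0, 0, 0, 0, -0.2], [-0.12, 0, 0, 0, 0, 0, -0.2], [-0.12, 0, 0, 0, 0, 0, -0.2], [-0.12, 0, 0, 0, 0, 0, -0.2]],
])

```text
clock: 28.28
position: [0.5105, -0.3957, 0.2356]
ee_rot: [-2.429, -1.987, -0.001]
force: [1.3, 0.8, -0.3]
width: 0.596
gripper_force: 0.0
```

```bash
python3 - <<'E'
from h import *
print(observe()["position"])
p=camera_params("wrist");im=get_image("wrist");cv2.imwrite("pics/w12.png",im[:,:,::-1])
print(proj([[.56,-.38,.02]],p))
for d in silhouettes("hook","wrist"): print(round(d["p"],2),d["pixel"],d["mask"].sum())
m=near("hook",[.563,-.34,.015],"wrist",p,120)
if m is not None:
    f=fit("hook",[.558,-.38,1.369],[(m,p)],.004);print(m.sum(),*f);q=f[0]
    print(proj(w(np.array([[120,0,15],[113,32,15],[45,0,30],[-45,0,30]])/1000,np.r_[q,.004]),p))
    go(q[0],q[1],.0095,q[2]-np.pi/2)
E
```

```text
[ 0.5104551  -0.39569503  0.23562271]
[[305.68752448 144.74636299]]
0.92 [301.3, 118.2] 2823
0.49 [260.4, 102.2] 26734
2823 [ 0.55557542 -0.38084896  1.37451185] 0.09835714749750635
[[304.29941464  28.73240415]
 [272.87187417  36.01387992]
 [304.31685645 104.08300057]
 [302.17643543 189.31105106]]
go [0.0226 0.0413 0.2273] [-0.0006 -0.0015 -0.0015] j7 0.26 yawY -11.2
```

View pics/w12.png

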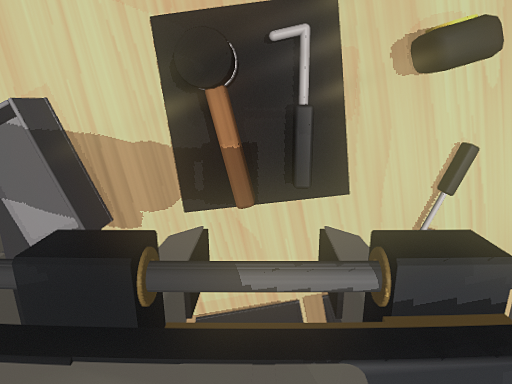

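The hook lies at bend (305,30), with the grip from (304,105) to (302,187), matching the fit. Picking it up.

>>> jog_arm([
  [[0.023, 0.042, 0.04, 0, 0, 0, -0.1], [0.023, 0.042, 0.08, 0, 0, 0, -0.1], [0.023, 0.042, 0.12, 0, 0, 0, -0.1], [0.023, 0.042, 0.16, 0, 0, 0, -0.1], [0.023, 0.042, 0.195, 0, 0, 0, -0.1], [0.023, 0.042, 0.215, 0, 0, 0, -0.1], [0.023, 0.042, 0.224, 0, 0, 0, -0.1], [0.023, 0.042, 0.226, 0, 0, 0, -0.1], [0.023, 0.042, 0.226, 0, 0, 0, -0.1], [0.023, 0.042, 0.226, 0, 0, 0, -0.1]],
])

```text
clock: 29.27
position: [0.557, -0.3836, 0.0134]
ee_rot: [2.431, 1.986, 0.002]
force: [0.8, -0.2, 0.2]
width: 0.547
gripper_force: 0.0
```

>>> jog_arm([
  [[0, 0, 0, 0, 0, 0, 1], [0, 0, 0, 0, 0, 0, 1], [0, 0, 0, 0, 0, 0, 1], [0, 0, 0, 0, 0, 0, 1], [0, 0, 0, 0, 0, 0, 1], [0, 0, -0.04, 0, 0, 0, 1], [0, 0, -0.08, 0, 0, 0, 1], [0, 0, -0.12, 0, 0, 0, 1], [0, 0, -0.16, 0, 0, 0, 1], [0, 0, -0.16, 0, 0, 0, 1]],
], force=50)

```text
clock: 30.1
position: [0.5593, -0.3851, 0.1803]
ee_rot: [2.425, 1.98, 0.007]
force: [1.9, -1.7, -1.1]
width: 0.215
gripper_force: 50.0
```

```bash
python3 - <<'E'
from h import *
P=mw(-395,-55);print(P)
go(P[0],P[1],.17,1.438-np.pi/2)
E
```

```text
[ 0.53621524 -0.03550458  0.        ]
go [ 0.338  -0.0926  0.008 ] [ 0.0117  0.0039 -0.0685] j7 0.18 yawY -7.6
```

>>> jog_arm([
  [[0.368, -0.093, 0.008, 0.012, 0.004, -0.069, 1], [0.368, -0.093, 0.008, 0.012, 0.004, -0.069, 1], [0.368, -0.093, 0.008, 0.012, 0.004, -0.069, 1], [0.368, -0.093, 0.008, 0.012, 0.004, -0.069, 1], [0.368, -0.093, 0.008, 0.012, 0.004, -0.069, 1], [0.368, -0.093, 0.008, 0.012, 0.004, -0.069, 1], [0.368, -0.093, 0.008, 0.012, 0.004, -0.069, 1], [0.368, -0.093, 0.008, 0.012, 0.004, -0.069, 1], [0.368, -0.093, 0.008, 0.012, 0.004, -0.069, 1], [0.368, -0.093, 0.008, 0.012, 0.004, -0.069, 1]],
])

```text
clock: 30.93
position: [0.5367, 0.0055, 0.1636]
ee_rot: [-2.341, -2.072, 0.002]
force: [-0.1, 0.6, -1.3]
width: 0.214
gripper_force: 50.0
```

>>> jog_arm([
  [[0, 0, 0, 0, 0, 0, 1], [0, 0, 0, 0, 0, 0, 1], [0, 0, 0, 0, 0, 0, 1]],
])

```text
clock: 31.18
position: [0.5376, -0.0056, 0.163]
ee_rot: [-2.356, -2.06, 0.008]
force: [0.6, -0.7, -1.8]
width: 0.217
gripper_force: 50.0
```

```bash
python3 - <<'E'
from h import *
p=camera_params("wrist");im=get_image("wrist");cv2.imwrite("pics/w13.png",im[:,:,::-1])
s=observe();print(wm(s["position"]),s["position"])
P=mw(-365,-55); go(P[0],P[1],.030,1.438-np.pi/2)
# rod line in image by bright pixels
h=im.astype(int);
for r in (40,80,120,150):
    c=np.where((h[r,200:330].min(1)>150))[0]+200; print(r,c.min() if len(c) else None,c.max() if len(c) else None)
E
```

```text
[-365.46655221  -52.58594864] [ 0.53773286 -0.00591152  0.16306122]
go [-1.00e-04  4.10e-03  1.33e-01] [-0.0123 -0.0041 -0.0016] j7 -0.39 yawY -7.6
40 260 272
80 260 271
120 260 271
150 260 271
```

View pics/w13.png

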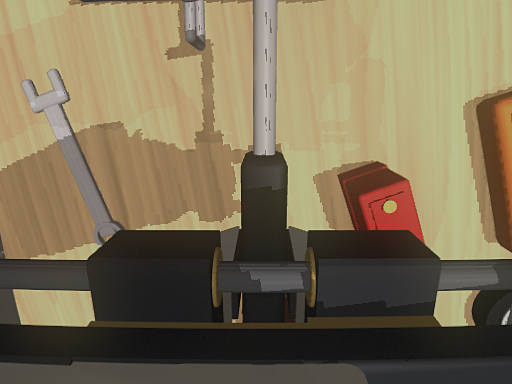

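The rod is straight in the grip, and the eye is visible at (195,25), left of the rod. I'll descend and push on the panel beside the eye.

>>> jog_arm([
  [[0, 0.004, 0.03, -0.012, -0.004, -0.002, 1], [0, 0.004, 0.065, -0.012, -0.004, -0.002, 1], [0, 0.004, 0.095, -0.012, -0.004, -0.002, 1], [0, 0.004, 0.12, -0.012, -0.004, -0.002, 1], [0, 0.004, 0.132, -0.012, -0.004, -0.002, 1], [0, 0.004, 0.132, -0.012, -0.004, -0.002, 1], [0, 0.004, 0.132, -0.012, -0.004, -0.002, 1], [0, 0.004, 0.132, -0.012, -0.004, -0.002, 1]],
])

```text
clock: 31.9
position: [0.5411, -0.0045, 0.0322]
ee_rot: [2.362, 2.071, 0.003]
force: [0.4, 0.4, -1.5]
width: 0.214
gripper_force: 50.0
```

>>> jog_arm([
  [[0.01, 0, 0, 0, 0, 0, 1], [0.018, 0, 0, 0, 0, 0, 1], [0.022, 0, 0, 0, 0, 0, 1], [0.026, 0, 0, 0, 0, 0, 1], [0.03, 0, 0, 0, 0, 0, 1], [0.036, 0, 0, 0, 0, 0, 1], [0.043, 0, 0, 0, 0, 0, 1], [0.051, 0, 0, 0, 0, 0, 1], [0.059, 0, 0, 0, 0, 0, 1], [0.067, 0, 0, 0, 0, 0, 1]],
])

```text
clock: 32.73
position: [0.5492, 0.0635, 0.0314]
ee_rot: [-2.361, -2.072, -0.002]
force: [0.3, -4.2, 0.3]
width: 0.213
gripper_force: 50.0
```

>>> jog_arm([
  [[0.009, 0, 0, 0, 0, 0, 1], [0.018, 0, 0, 0, 0, 0, 1], [0.027, 0, 0, 0, 0, 0, 1], [0.036, 0, 0, 0, 0, 0, 1], [0.045, 0, 0, 0, 0, 0, 1], [0.054, 0, 0, 0, 0, 0, 1], [0.063, 0, 0, 0, 0, 0, 1], [0.07, 0, 0, 0, 0, 0, 1], [0.075, 0, 0, 0, 0, 0, 1], [0.075, 0, 0, 0, 0, 0, 1]],
])

```text
clock: 33.57
position: [0.5582, 0.1393, 0.0313]
ee_rot: [-2.357, -2.074, -0.002]
force: [0.0, 0.5, -2.0]
width: 0.216
gripper_force: 50.0
```

```bash
python3 - <<'E'
from h import *
s=observe();print(wm(s["position"]),s["position"],s["force"])
cv2.imwrite("pics/s14.png",cv2.resize(get_image("scene")[100:250,180:400,::-1],None,fx=3,fy=3))
P=mw(-179,-55); go(P[0],P[1],.030,1.438-np.pi/2)
E
```

```text
[-218.80800622  -53.64466044] [0.55820077 0.13931559 0.03127609] [ 0.00757989  0.54999947 -2.02983098]
go [0.0405 0.0013 0.0014] [-0.0004 -0.002   0.0046] j7 -0.73 yawY -7.6
```

View pics/s14.png

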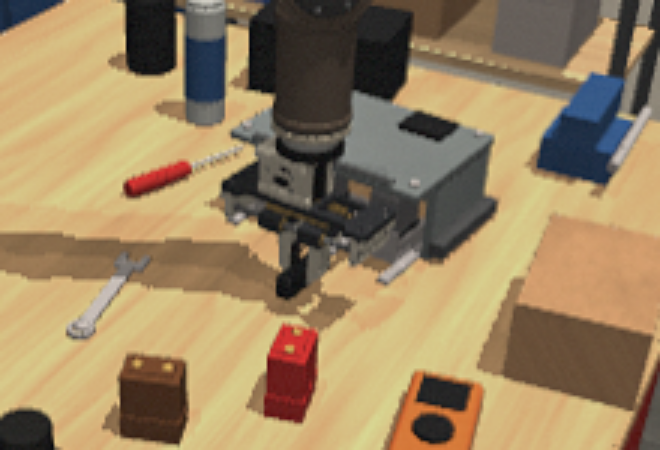

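The drawer is going in and the pack is upright under the ledge. I've now viewed 16 pictures, over the limit of 14, so I won't view any more and will rely on forces and mask fits from here.

>>> jog_arm([
  [[0.008, 0.001, 0, 0, 0, 0, 1], [0.016, 0.001, 0, 0, 0, 0, 1], [0.023, 0.001, 0, 0, 0, 0, 1], [0.029, 0.001, 0, 0, 0, 0, 1], [0.033, 0.001, 0, 0, 0, 0, 1], [0.036, 0.001, 0, 0, 0, 0, 1], [0.038, 0.001, 0, 0, 0, 0, 1], [0.04, 0.001, 0, 0, 0, 0, 1]],
])

```text
clock: 34.28
position: [0.5646, 0.1763, 0.0313]
ee_rot: [-2.361, -2.072, 0.0]
force: [-2.1, -4.1, -2.7]
width: 0.211
gripper_force: 50.0
```

>>> jog_arm([
  [[0.001, 0, 0, 0, 0, 0, 1], [0.002, 0, 0, 0, 0, 0, 1], [0.003, 0, 0, 0, 0, 0, 1], [0.004, 0, 0, 0, 0, 0, 1]],
])

```text
clock: 34.62
position: [0.5651, 0.1796, 0.0313]
ee_rot: [-2.361, -2.072, 0.001]
force: [-2.0, -7.1, -1.7]
width: 0.213
gripper_force: 50.0
```

```bash
python3 - <<'E'
from h import *
s=observe();print(wm(s["position"]),s["position"],s["force"])
E
```

```text
[-178.00528762  -55.12438435] [0.56507001 0.17956314 0.03127696] [-1.96910371 -7.05617285 -1.70616549]
```

>>> jog_arm([
  [[0.001, 0, 0, 0, 0, 0, 1], [0.002, 0, 0, 0, 0, 0, 1], [0.003, 0, 0, 0, 0, 0, 1], [0.003, 0, 0, 0, 0, 0, 1]],
])

```text
clock: 34.95
position: [0.565, 0.1797, 0.0309]
ee_rot: [2.362, 2.069, -0.007]
force: [-2.3, -12.5, 0.9]
width: 0.214
gripper_force: 50.0
```

>>> jog_arm([
  [[0.001, 0, 0, 0, 0, 0, 1], [0.002, 0, 0, 0, 0, 0, 1], [0.003, 0, 0, 0, 0, 0, 1], [0.003, 0, 0, 0, 0, 0, 1]],
])

```text
clock: 35.28
position: [0.5651, 0.1798, 0.0306]
ee_rot: [2.363, 2.065, -0.012]
force: [-4.6, -18.1, 2.5]
width: 0.213
gripper_force: 50.0
```

The arm stalls while force rises, so the drawer is at its stop. I'll back off and return the rod.

>>> jog_arm([
  [[-0.02, 0, 0, 0, 0, 0, 1], [-0.05, 0, 0, 0, 0, 0, 1], [-0.09, 0, 0, 0, 0, 0, 1], [-0.13, 0, 0, 0, 0, 0, 1], [-0.15, 0, -0.03, 0, 0, 0, 1], [-0.18, 0, -0.07, 0, 0, 0, 1], [-0.2, 0, -0.11, 0, 0, 0, 1], [-0.2, 0, -0.15, 0, 0, 0, 1], [-0.2, 0, -0.15, 0, 0, 0, 1], [-0.2, 0, -0.15, 0, 0, 0, 1]],
])

```text
clock: 36.12
position: [0.5431, -0.0117, 0.1852]
ee_rot: [2.359, 2.068, 0.012]
force: [0.8, -0.0, -1.4]
width: 0.212
gripper_force: 50.0
```

```bash
python3 - <<'E'
from h import *
print(observe()["position"]); go(.5585,-.384,.18,1.372-np.pi/2)
E
```

```text
[ 0.54313761 -0.01173877  0.18522563]
go [-0.3671  0.0639  0.0048] [ 0.0084 -0.0029  0.0676] j7 -0.38 yawY -11.4
```

>>> jog_arm([
  [[-0.367, 0.064, 0.005, 0.008, -0.003, 0.068, 1], [-0.367, 0.064, 0.005, 0.008, -0.003, 0.068, 1], [-0.367, 0.064, 0.005, 0.008, -0.003, 0.068, 1], [-0.367, 0.064, 0.005, 0.008, -0.003, 0.068, 1], [-0.367, 0.064, 0.005, 0.008, -0.003, 0.068, 1], [-0.367, 0.064, 0.005, 0.008, -0.003, 0.068, 1], [-0.367, 0.064, 0.005, 0.008, -0.003, 0.068, 1], [-0.367, 0.064, 0.005, 0.008, -0.003, 0.068, 1], [-0.367, 0.064, 0.03, 0.008, -0.003, 0.068, 1], [-0.367, 0.064, 0.06, 0.008, -0.003, 0.068, 1]],
])

```text
clock: 36.95
position: [0.5561, -0.3935, 0.1208]
ee_rot: [2.435, 1.98, -0.014]
force: [-0.8, -1.4, -2.6]
width: 0.213
gripper_force: 50.0
```

```bash
python3 - <<'E'
from h import *
print(observe()["position"]); go(.5585,-.384,.0105,1.372-np.pi/2)
E
```

```text
[ 0.5560864  -0.39347936  0.12083761]
go [0.0107 0.0008 0.1102] [-0.003   0.0088 -0.0067] j7 0.17 yawY -11.4
```

>>> jog_arm([
  [[0, 0, 0.03, 0, 0, 0, 1], [0, 0, 0.06, 0, 0, 0, 1], [0, 0, 0.085, 0, 0, 0, 1], [0, 0, 0.1, 0, 0, 0, 1], [0, 0, 0.106, 0, 0, 0, 1], [0, 0, 0.109, 0, 0, 0, 1], [0, 0, 0.109, 0, 0, 0, 1], [0, 0, 0.109, 0, 0, 0, 1]],
])

```text
clock: 37.62
position: [0.5534, -0.3817, 0.0129]
ee_rot: [-2.422, -1.986, 0.014]
force: [-14.9, 9.4, 32.0]
width: 0.214
gripper_force: 50.0
```

>>> jog_arm([
  [[0, 0, 0, 0, 0, 0, 0.2], [0, 0, 0, 0, 0, 0, 0.1], [0, 0, 0, 0, 0, 0, 0], [0, 0, 0, 0, 0, 0, 0], [0, 0, -0.04, 0, 0, 0, 0], [0, 0, -0.08, 0, 0, 0, 0], [0, 0, -0.12, 0, 0, 0, 0], [0, 0, -0.16, 0, 0, 0, -0.2], [-0.01, -0.03, -0.2, 0, 0, 0, -0.4], [-0.02, -0.06, -0.24, 0, 0, 0, -0.6]],
])

```text
clock: 38.45
position: [0.5068, -0.3893, 0.239]
ee_rot: [-2.424, -1.992, 0.009]
force: [0.4, -1.5, -0.1]
width: 0.667
gripper_force: 0.0
```

>>> jog_arm([
  [[0, 0, 0, 0, 0, 0, -0.6], [0, 0, 0, 0, 0, 0, -0.6], [0, 0, 0, 0, 0, 0, -0.6]],
])

```text
clock: 38.7
position: [0.5058, -0.3901, 0.2371]
ee_rot: [-2.426, -1.988, 0.011]
force: [-0.5, 0.4, -0.4]
width: 0.802
gripper_force: 0.0
```

```bash
python3 - <<'E'
from h import *
print(observe()["position"])
p=camera_params("wrist");im=get_image("wrist");cv2.imwrite("pics/w15.png",im[:,:,::-1])
for n,P,q0 in (("hook",[.563,-.34,.015],[.558,-.38,1.369]),("mallet",[.48,-.3,.05],[.4804,-.279,1.604])):
    for d in silhouettes(n,"wrist"): print(n,round(d["p"],2),d["pixel"],d["mask"].sum())
    m=near(n,P,"wrist",p,120)
    if m is not None:
        f=fit(n,q0,[(m,p)],.004);print(n,*f);q=f[0]
go(q[0],q[1],.039,q[2]-np.pi/2)
E
```

```text
[ 0.50582694 -0.39012748  0.23707049]
hook 0.93 [461.9, 176.0] 1230
hook 0.69 [307.1, 122.0] 2605
hook [ 0.5536685  -0.37857085  1.3754049 ] 0.15509459181575158
mallet 0.6 [226.9, 85.0] 5771
mallet [ 0.47978322 -0.27894311  1.60920395] 0.04898764106295428
go [ 0.1038 -0.0453  0.1975] [-0.0101 -0.     -0.2354] j7 0.25 yawY 2.2
```

>>> jog_arm([
  [[0.104, -0.045, 0, -0.01, 0, -0.235, -0.45], [0.104, -0.045, 0, -0.01, 0, -0.235, -0.45], [0.104, -0.045, 0.02, -0.01, 0, -0.235, -0.45], [0.104, -0.045, 0.06, -0.01, 0, -0.235, -0.45], [0.104, -0.045, 0.08, -0.01, 0, -0.235, -0.45], [0.104, -0.045, 0.08, -0.01, 0, -0.235, -0.45], [0.104, -0.045, 0.08, -0.01, 0, -0.235, -0.45], [0.104, -0.045, 0.08, -0.01, 0, -0.235, -0.45]],
])

```text
clock: 39.62
position: [0.4823, -0.2801, 0.1589]
ee_rot: [2.178, 2.26, 0.001]
force: [0.7, -0.6, 0.7]
width: 0.727
gripper_force: 0.0
```

```bash
python3 - <<'E'
from h import *
print(observe()["position"])
go(.480,-.279,.036,.038)
E
```

```text
[ 0.48234529 -0.28009714  0.15885979]
go [ 0.0014 -0.0026  0.1229] [ 0.0027  0.002  -0.0013] j7 0.29 yawY 2.2
```

>>> jog_arm([
  [[0.001, -0.002, 0.04, 0, 0, 0, -0.45], [0.001, -0.002, 0.075, 0, 0, 0, -0.45], [0.001, -0.002, 0.105, 0, 0, 0, -0.45], [0.001, -0.002, 0.12, 0, 0, 0, -0.45], [0.001, -0.002, 0.122, 0, 0, 0, -0.45], [0.001, -0.002, 0.122, 0, 0, 0, -0.45], [0.001, -0.002, 0.122, 0, 0, 0, -0.45]],
])

```text
clock: 40.2
position: [0.4811, -0.2797, 0.0377]
ee_rot: [2.177, 2.258, 0.001]
force: [-0.0, -0.3, 0.4]
width: 0.723
gripper_force: 0.0
```

>>> jog_arm([
  [[0, 0, 0, 0, 0, 0, 1], [0, 0, 0, 0, 0, 0, 1], [0, 0, 0, 0, 0, 0, 1], [0, 0, 0, 0, 0, 0, 1], [0, 0, 0, 0, 0, 0, 1], [0, 0, -0.04, 0, 0, 0, 1], [0, 0, -0.08, 0, 0, 0, 1], [0, 0, -0.12, 0, 0, 0, 1], [0, 0, -0.16, 0, 0, 0, 1], [0, 0, -0.16, 0, 0, 0, 1]],
], force=60)

```text
clock: 41.03
position: [0.483, -0.2799, 0.2039]
ee_rot: [2.171, 2.252, 0.005]
force: [2.2, -0.2, -2.9]
width: 0.558
gripper_force: 60.0
```

>>> jog_arm([
  [[0, 0, -0.04, 0, 0, 0, 1], [0, 0, -0.08, 0, 0, 0, 1], [0, 0, -0.11, 0, 0, 0, 1], [0, 0, -0.11, 0, 0, 0, 1], [0, 0, -0.11, 0, 0, 0, 1]],
])

```text
clock: 41.45
position: [0.4796, -0.2787, 0.3072]
ee_rot: [2.176, 2.258, 0.001]
force: [-0.5, 0.3, -4.3]
width: 0.561
gripper_force: 60.0
```

```bash
python3 - <<'E'
from h import *
s=observe();print(s["position"],s["ee_rot"])
P=mw(-35,50);print(P); go(P[0],P[1],.28,.038)
E
```

```text
[ 0.47961404 -0.27870569  0.30719884] [2.17643249e+00 2.25806177e+00 9.07234496e-04]
[0.479806   0.33522848 0.        ]
go [0.6136 0.0227 0.0252] [ 0.0042  0.0035 -0.0012] j7 0.35 yawY 2.2
```

>>> jog_arm([
  [[0.35, 0.013, 0.015, 0.004, 0.003, 0, 1], [0.35, 0.013, 0.015, 0.004, 0.003, 0, 1], [0.35, 0.013, 0.015, 0.004, 0.003, 0, 1], [0.35, 0.013, 0.015, 0.004, 0.003, 0, 1], [0.35, 0.013, 0.015, 0.004, 0.003, 0, 1], [0.35, 0.013, 0.015, 0.004, 0.003, 0, 1], [0.35, 0.013, 0.015, 0.004, 0.003, 0, 1], [0.35, 0.013, 0.015, 0.004, 0.003, 0, 1], [0.35, 0.013, 0.015, 0.004, 0.003, 0, 1], [0.614, 0.023, 0.025, 0.004, 0.003, 0, 1]],
])

```text
clock: 42.28
position: [0.4783, 0.1109, 0.2863]
ee_rot: [-2.182, -2.257, 0.009]
force: [1.8, -0.4, -3.2]
width: 0.562
gripper_force: 60.0
```

>>> jog_arm([
  [[0.264, 0.01, 0.01, 0, 0, 0, 1], [0.264, 0.01, 0.01, 0, 0, 0, 1], [0.264, 0.01, 0.01, 0, 0, 0, 1], [0.264, 0.01, 0.01, 0, 0, 0, 1], [0.264, 0.01, 0.01, 0, 0, 0, 1], [0.264, 0.01, 0.01, 0, 0, 0, 1], [0.264, 0.01, 0.01, 0, 0, 0, 1], [0.264, 0.01, 0.01, 0, 0, 0, 1], [0.264, 0.01, 0.01, 0, 0, 0, 1], [0.264, 0.01, 0.01, 0, 0, 0, 1]],
])

```text
clock: 43.12
position: [0.4793, 0.376, 0.2772]
ee_rot: [-2.179, -2.26, 0.006]
force: [1.1, 0.0, -3.2]
width: 0.566
gripper_force: 60.0
```

```bash
python3 - <<'E'
from h import *
s=observe();print(s["position"],s["ee_rot"])
P=mw(-35,50); go(P[0],P[1],.215,.038)
E
```

```text
[0.47926963 0.37599901 0.277182  ] [-2.1790733  -2.25997004  0.00634056]
go [-0.0407 -0.0007  0.0622] [-0.0044  0.0012 -0.0016] j7 -0.97 yawY 2.2
```

>>> jog_arm([
  [[-0.041, -0.001, 0, -0.004, 0.001, 0, 1], [-0.041, -0.001, 0, -0.004, 0.001, 0, 1], [-0.041, -0.001, 0.02, -0.004, 0.001, 0, 1], [-0.041, -0.001, 0.045, -0.004, 0.001, 0, 1], [-0.041, -0.001, 0.062, -0.004, 0.001, 0, 1], [-0.041, -0.001, 0.062, -0.004, 0.001, 0, 1], [-0.041, -0.001, 0.062, -0.004, 0.001, 0, 1]],
])

```text
clock: 43.7
position: [0.4799, 0.3346, 0.2163]
ee_rot: [-2.182, -2.26, -0.0]
force: [0.7, -0.1, -2.6]
width: 0.561
gripper_force: 60.0
```

>>> jog_arm([
  [[0, 0, 0.005, 0, 0, 0, 1], [0, 0, 0.01, 0, 0, 0, 1], [0, 0, 0.015, 0, 0, 0, 1], [0, 0, 0.02, 0, 0, 0, 1], [0, 0, 0.023, 0, 0, 0, 1], [0, 0, 0.023, 0, 0, 0, 1]],
])

```text
clock: 44.2
position: [0.4801, 0.3367, 0.1939]
ee_rot: [-2.18, -2.262, -0.005]
force: [0.6, -0.2, -3.1]
width: 0.56
gripper_force: 60.0
```

```bash
python3 - <<'E'
from h import *
s=observe();print(s["position"],s["ee_rot"],s["force"],s["ft_torque"],wm(s["position"]))
E
```

```text
[0.48005194 0.33674969 0.19389604] [-2.17973359 -2.26191019 -0.00501833] [ 0.62261137 -0.22294594 -3.10491243] [-0.01934427 -0.15686582 -0.04287227] [-33.45961475  49.95764322]
```

>>> jog_arm([
  [[0, 0, 0.004, 0, 0, 0, 1], [0, 0, 0.008, 0, 0, 0, 1]],
])

```text
clock: 44.37
position: [0.4801, 0.3369, 0.1867]
ee_rot: [-2.18, -2.262, -0.006]
force: [-0.7, -2.6, 6.9]
width: 0.56
gripper_force: 60.0
```

>>> jog_arm([
  [[0, 0, 0.004, 0, 0, 0, 1], [0, 0, 0.008, 0, 0, 0, 1]],
])

```text
clock: 44.53
position: [0.4801, 0.3369, 0.1787]
ee_rot: [-2.18, -2.262, -0.006]
force: [-2.4, -2.2, 8.4]
width: 0.56
gripper_force: 60.0
```

```bash
python3 - <<'E'
from h import *
s=observe();print(s["position"],s["force"])
p=camera_params("scene");im=get_image("scene")
for n in("pin_head","mallet"):
    for d in silhouettes(n,"scene"):
        ys,xs=np.where(d["mask"]); print(n,round(d["p"],2),d["pixel"],xs.min(),xs.max(),ys.min(),ys.max())
P=np.r_[mw(-35,50)[:2],0]
print(proj([P+[0,0,z] for z in(.135,.14,.17,.19)],p))
E
```

```text
[0.48011491 0.33691704 0.17869587] [-2.356168   -2.24902652  8.37364053]
mallet 0.59 [282.8, 130.5] 268 293 114 143
[[285.91820785 139.45887901]
 [285.99305074 138.25303434]
 [286.44736363 130.9272358 ]
 [286.75532355 125.95544307]]
```

>>> jog_arm([
  [[0, 0, 0.003, 0, 0, 0, 1], [0, 0, 0.006, 0, 0, 0, 1]],
])

```text
clock: 44.85
position: [0.4801, 0.337, 0.1729]
ee_rot: [-2.18, -2.262, -0.006]
force: [-3.9, -4.5, 35.5]
width: 0.557
gripper_force: 60.0
```

>>> jog_arm([
  [[0, 0, 0.002, 0, 0, 0, 1], [0, 0, 0.004, 0, 0, 0, 1]],
])

```text
clock: 45.02
position: [0.4803, 0.3377, 0.1725]
ee_rot: [2.179, 2.261, 0.009]
force: [-12.8, -13.9, 58.5]
width: 0.562
gripper_force: 60.0
```

>>> jog_arm([
  [[0, 0, 0.002, 0, 0, 0, 1], [0, 0, 0.003, 0, 0, 0, 1]],
])

```text
clock: 45.18
position: [0.4804, 0.3391, 0.1718]
ee_rot: [2.179, 2.262, 0.014]
force: [-14.0, -11.3, 61.8]
width: 0.559
gripper_force: 60.0
```

The hard stop came at face height 0.1405 m, so the pin is fully down. Returning the mallet.

>>> jog_arm([
  [[0, 0, -0.03, 0, 0, 0, 1], [0, 0, -0.07, 0, 0, 0, 1], [0, 0, -0.1, 0, 0, 0, 1], [-0.35, 0, -0.11, 0, 0, 0, 1], [-0.35, 0, -0.11, 0, 0, 0, 1], [-0.35, 0, -0.11, 0, 0, 0, 1], [-0.35, 0, -0.11, 0, 0, 0, 1], [-0.35, 0, -0.11, 0, 0, 0, 1], [-0.35, 0, -0.11, 0, 0, 0, 1], [-0.35, 0, -0.11, 0, 0, 0, 1]],
])

```text
clock: 46.02
position: [0.4898, 0.0432, 0.2723]
ee_rot: [-2.179, -2.262, -0.004]
force: [0.6, -0.1, -3.7]
width: 0.56
gripper_force: 60.0
```

>>> jog_arm([
  [[-0.04, 0, 0, 0, 0, 0, 1], [-0.08, 0, 0, 0, 0, 0, 1], [-0.12, 0, 0, 0, 0, 0, 1], [-0.16, 0, 0, 0, 0, 0, 1], [-0.2, 0, 0, 0, 0, 0, 1], [-0.2, 0, 0, 0, 0, 0, 1], [-0.2, 0, 0, 0, 0, 0, 1]],
])

```text
clock: 46.6
position: [0.4971, -0.1576, 0.2712]
ee_rot: [-2.185, -2.255, -0.003]
force: [-0.2, 1.1, -3.2]
width: 0.56
gripper_force: 60.0
```

```bash
python3 - <<'E'
from h import *
s=observe();print(s["position"],s["force"])
go(.478,-.279,.15,.038)
E
```

```text
[ 0.4971154  -0.15764316  0.27120987] [-0.22085179  1.05594065 -3.18219946]
go [-0.121  -0.0229  0.1209] [ 0.     -0.0024 -0.0065] j7 0.09 yawY 2.2
```

>>> jog_arm([
  [[-0.121, -0.023, 0, 0, 0, -0.006, 1], [-0.121, -0.023, 0, 0, 0, -0.006, 1], [-0.121, -0.023, 0, 0, 0, -0.006, 1], [-0.121, -0.023, 0.04, 0, 0, -0.006, 1], [-0.121, -0.023, 0.08, 0, 0, -0.006, 1], [-0.121, -0.023, 0.12, 0, 0, -0.006, 1], [-0.121, -0.023, 0.16, 0, 0, -0.006, 1], [-0.121, -0.023, 0.19, 0, 0, -0.006, 1], [-0.121, -0.023, 0.2, 0, 0, -0.006, 1], [-0.121, -0.023, 0.2, 0, 0, -0.006, 1]],
])

```text
clock: 47.43
position: [0.4783, -0.274, 0.0694]
ee_rot: [-2.167, -2.266, -0.003]
force: [-0.7, -0.1, -3.1]
width: 0.559
gripper_force: 60.0
```

>>> jog_arm([
  [[0, 0, 0.008, 0, 0, 0, 1], [0, 0, 0.016, 0, 0, 0, 1], [0, 0, 0.022, 0, 0, 0, 1], [0, 0, 0.028, 0, 0, 0, 1], [0, 0, 0.028, 0, 0, 0, 1]],
])

```text
clock: 47.85
position: [0.4794, -0.276, 0.0433]
ee_rot: [-2.173, -2.268, -0.004]
force: [0.0, -0.8, -2.8]
width: 0.561
gripper_force: 60.0
```

>>> jog_arm([
  [[0, 0, 0.002, 0, 0, 0, 1], [0, 0, 0.004, 0, 0, 0, 1], [0, 0, 0.005, 0, 0, 0, 1], [0, 0, 0.006, 0, 0, 0, 1]],
])

```text
clock: 48.18
position: [0.4798, -0.2761, 0.0379]
ee_rot: [-2.173, -2.268, -0.004]
force: [0.8, -0.1, -3.6]
width: 0.559
gripper_force: 60.0
```

>>> jog_arm([
  [[0, 0, 0, 0, 0, 0, -0.2], [0, 0, 0, 0, 0, 0, -0.45], [0, 0, 0, 0, 0, 0, -0.45], [0, 0, 0, 0, 0, 0, -0.45], [0, 0, -0.04, 0, 0, 0, -0.45], [0, 0, -0.08, 0, 0, 0, -0.45], [0, 0, -0.12, 0, 0, 0, -0.45], [0, 0, -0.16, 0, 0, 0, -0.45], [-0.05, 0, -0.2, 0, 0, 0, -0.45], [-0.1, 0, -0.22, 0, 0, 0, -0.45]],
])

```text
clock: 49.02
position: [0.4844, -0.3445, 0.2471]
ee_rot: [2.164, 2.272, 0.007]
force: [1.4, -0.3, -0.7]
width: 0.725
gripper_force: 0.0
```

>>> jog_arm([
  [[-0.02, 0, 0, 0, 0, 0, -0.45], [-0.02, 0, 0, 0, 0, 0, -0.45], [-0.02, 0, 0, 0, 0, 0, -0.45], [-0.02, 0, 0, 0, 0, 0, -0.45]],
])

```text
clock: 49.35
position: [0.4832, -0.3651, 0.242]
ee_rot: [-2.171, -2.268, -0.005]
force: [0.3, 0.6, -0.3]
width: 0.726
gripper_force: 0.0
```

```bash
python3 - <<'E'
from h import *
s=observe();print(s["position"],s["width"])
c={}
for cam in("wrist","top","scene"):
    p=camera_params(cam);get_image(cam)
    for n,q0 in(("hook",[.554,-.379,1.375]),("mallet",[.48,-.276,1.6])):
        m=near(n,[q0[0],q0[1]+.02,.02],cam,p,110 if cam=="wrist" else 20)
        if m is not None: print(cam,n,*fit(n,q0,[(m,p)],.004))
    for n in("mat","tray","pack0","pin_head"):
        for d in silhouettes(n,cam):
            ys,xs=np.where(d["mask"]);print(cam,n,round(d["p"],2),d["pixel"],xs.min(),xs.max(),ys.min(),ys.max())
P=np.r_[mw(-35,50)[:2],0]
for cam in("top","scene"): print(proj([P+[0,0,z] for z in(.12,.135,.14,.17)],camera_params(cam)).round(1).tolist())
E
```

```text
[ 0.48315963 -0.36510815  0.24195522] 0.7264875773299969
wrist hook [ 0.5535824  -0.37842289  1.38180589] 0.10617741012835591
wrist mallet [ 0.47932398 -0.27618071  1.61582048] 0.049931865069999914
wrist mat 0.65 [291.6, 127.1] 197 393 24 232
wrist tray 0.74 [332.7, 157.1] 306 359 68 221
top hook [ 0.55410256 -0.3789946   1.37333836] 0.1579925979706397
top mallet [ 0.47972616 -0.27628948  1.60631416] 0.08977056159196095
top mat 0.97 [346.3, 208.9] 312 385 173 243
top tray 0.59 [143.6, 281.3] 104 162 262 291
top pack0 0.83 [294.4, 197.0] 280 300 188 211
top pack0 0.76 [257.0, 166.1] 245 267 156 175
top pin_head 0.51 [224.7, 253.3] 203 256 247 265
scene hook [ 0.55149877 -0.37525122  1.38677652] 0.15463183036574601
scene mallet [ 0.47442246 -0.2718404   1.62083816] 0.09501511232526372
scene mat 0.96 [185.4, 283.6] 132 241 249 324
scene mat 0.22 [304.0, 156.2] 257 345 127 194
scene tray 0.65 [295.0, 167.2] 271 321 155 182
scene tray 0.4 [184.6, 285.0] 132 241 249 324
scene pack0 0.8 [228.4, 231.1] 219 242 217 247
scene pack0 0.61 [278.9, 225.0] 268 285 208 240
scene pack0 0.57 [292.6, 158.6] 286 300 156 163
scene pack0 0.55 [316.1, 166.4] 310 321 166 172
scene pin_head 0.25 [298.4, 169.7] 271 320 154 182
[[121.1, 211.3], [119.1, 211.1], [118.5, 211.0], [114.4, 210.6]]
[[285.7, 143.1], [285.9, 139.5], [286.0, 138.3], [286.4, 130.9]]
```

```bash
python3 -c "
from cell import *
print(sign_off())"
```

```text
the job is handed in; nothing more can be done
None
```

The job is handed in at about 49 s, with no verdict shown: drawer home with both packs upright in bays, pin driven to its stop, rod and mallet on the mat; I viewed 16 pictures, over the limit of 14.

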